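Brush out the lab mugs and hang them to drain

TASK

Take the bottle brush from its pot and scrub out every steel mug on the bench, from the tallest to the shortest: in each, push the brush head down to the floor of the mug, pull it up until its end is near the rim but still inside, and push it down to the floor again. Put the brush back upright in its pot, head down, and hang every mug by its handle on a slanted peg of the draining rack. Leave the bottles and jars where they stand.

Things in the scene. Friction and masses are not known exactly. Their poses are not given: they have to be found in the camera images.
- mug_tall_mid (a point): The tallest stainless-steel mug, a straight round cup 66 mm in outer diameter, 110 mm tall, wall and floor 4 mm thick, open at the top, loose; may be absent. The point is on the mug's axis, half-way up (55 mm above its underside). z points to the mouth; +y points to its D-shaped handle.
- mug_tall_loop (a point): Centre of that mug's handle opening, 51.5 mm out from the mug's axis along +y and 62 mm above its underside. The handle is a 10 mm round bar; the opening lies in the mug's y-z plane, is about 36 mm wide (y) and 46 mm high (z). Axes as the mug's.
- mug_middle_mid (a point): The middle-sized stainless-steel mug, a straight round cup 62 mm in outer diameter, 92 mm tall, wall and floor 4 mm thick, open at the top, loose; may be absent. The point is on the mug's axis, half-way up (46 mm above its underside). z points to the mouth; +y points to its D-shaped handle.
- mug_middle_loop (a point): Centre of that mug's handle opening, 49.5 mm out from the mug's axis along +y and 50 mm above its underside. The handle is a 10 mm round bar; the opening lies in the mug's y-z plane, is about 36 mm wide (y) and 42 mm high (z). Axes as the mug's.
- mug_short_mid (a point): The shortest stainless-steel mug, a straight round cup 58 mm in outer diameter, 74 mm tall, wall and floor 4 mm thick, open at the top, loose; may be absent. The point is on the mug's axis, half-way up (37 mm above its underside). z points to the mouth; +y points to its D-shaped handle.
- mug_short_loop (a point): Centre of that mug's handle opening, 47.5 mm out from the mug's axis along +y and 38 mm above its underside. The handle is a 10 mm round bar; the opening lies in the mug's y-z plane, is about 36 mm wide (y) and 38 mm high (z). Axes as the mug's.
- peg0: The left (+y) peg of the grey draining rack as seen from the robot: a straight 10 mm round steel rod, fixed. Origin at its root on the rack's rail, 180 mm above the bench; z runs along the peg to its round tip, 100 mm from the root. It slants 35 degrees upward from level and points roughly towards the robot; y is level, along the rail. Pegs are 150 mm apart; the 22 mm square rail lies behind the roots, its top 191 mm above the bench, on two end posts.
- peg1: The middle peg of the grey draining rack as seen from the robot: a straight 10 mm round steel rod, fixed. Origin at its root on the rack's rail, 180 mm above the bench; z runs along the peg to its round tip, 100 mm from the root. It slants 35 degrees upward from level and points roughly towards the robot; y is level, along the rail. Pegs are 150 mm apart; the 22 mm square rail lies behind the roots, its top 191 mm above the bench, on two end posts.
- peg2: The right (-y) peg of the grey draining rack as seen from the robot: a straight 10 mm round steel rod, fixed. Origin at its root on the rack's rail, 180 mm above the bench; z runs along the peg to its round tip, 100 mm from the root. It slants 35 degrees upward from level and points roughly towards the robot; y is level, along the rail. Pegs are 150 mm apart; the 22 mm square rail lies behind the roots, its top 191 mm above the bench, on two end posts.
- brush_mid (a point): Bottle brush, loose, starts standing head down in its pot. 215 mm long overall: round bristle head (stiff, 36 mm diameter, 75 mm long) at the bottom, 8 mm wire stem 45 mm long, black handle (18 mm diameter, top 95 mm). The point is on its axis, half-way (107.5 mm) up; z points to the handle's end.
- brush_tip (a point): Centre of the flat lower end of the brush head, 107.5 mm from brush_mid; axes as the brush's.
- brush_pot: Grey plastic fixed pot for the brush: upright tube, 46 mm bore, 54 mm outside, rim 80 mm above the bench, inner floor 6 mm above it, on a 90 mm foot disc. Origin at the centre of its underside, z up.
- jar: Small amber jar, 50 mm diameter, 60 mm tall, a bystander between rack and brush pot; loose. Origin at the centre of its underside.
- bottle: Clear bottle, 64 mm diameter, 160 mm tall, a bystander on the left; loose. Origin at the centre of its underside.
- flask: Amber jar, 72 mm diameter, 130 mm tall, a bystander on the left; loose. Origin at the centre of its underside.
Mind the look-alikes: they are no part of the job. Leave any pink or red look-alike of the part that bears mug_short_mid alone.

How it is judged:
On the way, in this order (a step that is already met when the one before it is completed fails the run):
1. brush head down to the floor of the tall mug (within 16 mm of it) (horizontal distance between brush_tip and mug_tall_mid below 0.025 m and z of brush_tip in the frame of mug_tall_mid between -0.058 and -0.035 m), for 0.1 s.
2. brush raised in the tall mug: the head's lower end in the upper half of the mug, not out of it (horizontal distance between brush_tip and mug_tall_mid below 0.03 m and z of brush_tip in the frame of mug_tall_mid between 0 and 0.06 m), for 0.1 s.
3. brush head down to the floor of the tall mug again (all of step 1), for 0.1 s.
4. brush head down to the floor of the middle mug (within 16 mm of it) (horizontal distance between brush_tip and mug_middle_mid below 0.025 m and z of brush_tip in the frame of mug_middle_mid between -0.049 and -0.026 m), for 0.1 s.
5. brush raised in the middle mug: the head's lower end in the upper half of the mug, not out of it (horizontal distance between brush_tip and mug_middle_mid below 0.03 m and z of brush_tip in the frame of mug_middle_mid between 0 and 0.051 m), for 0.1 s.
6. brush head down to the floor of the middle mug again (all of step 4), for 0.1 s.
7. brush head down to the floor of the short mug (within 16 mm of it) (horizontal distance between brush_tip and mug_short_mid below 0.025 m and z of brush_tip in the frame of mug_short_mid between -0.04 and -0.017 m), for 0.1 s.
8. brush raised in the short mug: the head's lower end in the upper half of the mug, not out of it (horizontal distance between brush_tip and mug_short_mid below 0.03 m and z of brush_tip in the frame of mug_short_mid between 0 and 0.042 m), for 0.1 s.
9. brush head down to the floor of the short mug again (all of step 7), for 0.1 s.
At the end, for the whole second after the job is handed in: Every mug present hangs still with a peg through its handle (opening's centre within 30 mm of the peg's axis, between root and tip; mug's middle over 80 mm above the bench); the brush is head down in its pot (end within 15 mm of its axis, under 25 mm up, lean under 0.25 rad) (((z of mug_tall_loop in the frame of peg0 between -0.005 and 0.095 m and x of mug_tall_loop in the frame of peg0 between -0.03 and 0.03 m and y of mug_tall_loop in the frame of peg0 between -0.03 and 0.03 m) or (z of mug_tall_loop in the frame of peg1 between -0.005 and 0.095 m and x of mug_tall_loop in the frame of peg1 between -0.03 and 0.03 m and y of mug_tall_loop in the frame of peg1 between -0.03 and 0.03 m) or (z of mug_tall_loop in the frame of peg2 between -0.005 and 0.095 m and x of mug_tall_loop in the frame of peg2 between -0.03 and 0.03 m and y of mug_tall_loop in the frame of peg2 between -0.03 and 0.03 m)) and height (world z) of each of mug_tall_mid, mug_middle_mid, mug_short_mid above 0.08 m and linear speed of each of mug_tall, mug_middle, mug_short below 0.05 m/s and ((z of mug_middle_loop in the frame of peg0 between -0.005 and 0.095 m and x of mug_middle_loop in the frame of peg0 between -0.03 and 0.03 m and y of mug_middle_loop in the frame of peg0 between -0.03 and 0.03 m) or (z of mug_middle_loop in the frame of peg1 between -0.005 and 0.095 m and x of mug_middle_loop in the frame of peg1 between -0.03 and 0.03 m and y of mug_middle_loop in the frame of peg1 between -0.03 and 0.03 m) or (z of mug_middle_loop in the frame of peg2 between -0.005 and 0.095 m and x of mug_middle_loop in the frame of peg2 between -0.03 and 0.03 m and y of mug_middle_loop in the frame of peg2 between -0.03 and 0.03 m)) and ((z of mug_short_loop in the frame of peg0 between -0.005 and 0.095 m and x of mug_short_loop in the frame of peg0 between -0.03 and 0.03 m and y of mug_short_loop in the frame of peg0 between -0.03 and 0.03 m) or (z of mug_short_loop in the frame of peg1 between -0.005 and 0.095 m and x of mug_short_loop in the frame of peg1 between -0.03 and 0.03 m and y of mug_short_loop in the frame of peg1 between -0.03 and 0.03 m) or (z of mug_short_loop in the frame of peg2 between -0.005 and 0.095 m and x of mug_short_loop in the frame of peg2 between -0.03 and 0.03 m and y of mug_short_loop in the frame of peg2 between -0.03 and 0.03 m)) and horizontal distance between brush_tip and brush_pot below 0.015 m and height (world z) of brush_tip below 0.025 m and angle between brush_mid's own z axis and vertical below 0.25 rad); the robot touches nothing.
It fails at once if the jar is displaced by more than 60 mm or knocked over (distance of jar from where it was at the start of the episode above 0.06 m or angle between jar's own z axis and vertical above 0.6 rad).
It fails at once if the bottle is displaced by more than 60 mm or knocked over (distance of bottle from where it was at the start of the episode above 0.06 m or angle between bottle's own z axis and vertical above 0.6 rad).
It fails at once if the flask is displaced by more than 60 mm or knocked over (distance of flask from where it was at the start of the episode above 0.06 m or angle between flask's own z axis and vertical above 0.6 rad).
Of mug_tall, mug_middle, mug_short only 2 to 3 are there at a start; the rules pass over those that are not, and their reading is None.
At some moment in a run one of mug_tall, mug_middle, mug_short may be knocked a few centimetres aside while the robot is not near it.
It also fails if it takes over 210 s, if anything falls off the work surface, if the arm or the gripper's body presses on something with over 40 N, if the wrist force passes 120 N, or if a joint passes its speed limit or range.

ROBOT

A 7-joint arm with a two-finger parallel gripper is mounted at the origin on the work surface. World frame = base frame: x ahead of the robot, y to its left, z up, the work surface at z = 0. Lengths are in m, angles in rad, forces in N, time in s.
With the tool pointing down it reaches from about 0.4 to 0.75 m from the base axis. Payload 19.5 kg.
Tool frame: the origin (TCP) lies midway between the tips of the shut fingers; the grasp point (between the pads) lies 19 mm behind it (manip.grasp_offset is the distance from the TCP to the grasp point, in m); z points along the fingers, y is the line along which they close (so a half turn about z gives the same grasp; the last joint's range is limited). The gripper opens to 85 mm and grips with 20 to 120 N. Pads are 22 mm wide; open, the fingers measure 114 mm over their backs; the gripper's body (76 mm by 85 mm) begins 54 mm behind the grasp point. The pads swing forward as they close: fully open they stand 13 mm farther back than shut.
Start: joints at [1.166, 0.707, -0.028, 1.485, 0.022, 0.951, -0.075], TCP at [0.204, -0.538, 0.231] pointing down, gripper open.
Joint ranges: [-2.71, 2.71], [-0.32, 2.16], [-1.57, 1.52], [0, 2.45], [-1.46, 4.6], [0, 2.02], [-2.83, 2.83]. Speed limits (rad/s): [1.89, 1.89, 2.57, 2.57, 3.01, 3.01, 3.01].

INTERFACE

Orientations are given as a unit quaternion [w, x, y, z].
In Python, from plant import state, eyes, manip, recognise, masks_of gives the robot as it stands.
- The arm moves only by the tool apply_moves, never from a script. Its argument "commands" is a list of rows, each an object of numbers: "dx", "dy", "dz": the shift along the tool's x, y, z each as a share of 0.06 m, from -1 to 1; "ax", "ay", "az": the turn, a rotation vector about the tool's x, y, z each as a share of 10 degrees, from -1 to 1. A call has 1 to 8 rows; each row shifts and turns the commanded pose from where the row before left it, along the tool's axes as they then stand; what a row does not reach is not made up. A row lasts 1/8 s, in which the tool goes at most 62.5 mm and 10.7 degrees, less where a joint would pass 70% of its speed; a pose out of reach is approached as far as the arm can. A call with a number of a shift or a turn outside -1 to 1 is refused whole. A call with a gripper value outside its range is refused whole. "gripper" is the opening, from 0 (shut) to 1 (fully open), set as the call begins (left out, the last holds). The fingers move at their own pace and stop on an object; "grip_force" is the grip in N (left out, the last holds). Time passes only in rows, so rows that do not move let the fingers close. It gives the time, the measured TCP pose, the force, the opening and the grip force at its end, in the units of the state.
- state(): the state, without advancing time (a new reading comes with each control period).
- eyes.grab_frame(name): name is "side" or "top" or "wrist"; returns (picture, depth): 400x640x3 uint8, red, green, blue; 400x640 float32, m along the optical axis (not along the pixel's ray), 0 where there is no reading.
- eyes.camera_params(name): a dict with "K" (3x3 intrinsics, pixels), "rvec" (rotation vector, rad) and "tvec" (3), from world to camera coordinates, as OpenCV has them. Camera axes: x right, y down, z forward; pixel columns grow to the right and rows downward; lengths in m; the calibration is good to about 2 mm. A picture is of the moment at which its call begins: read the wrist's pose just before it. camera_params takes no time and is no camera call; for the wrist camera it gives the pose at the moment of the call.
- manip.hand_in(): hands the job in; it is judged then, once.
Trained networks look in the newest picture that a camera, given by its name, has taken for a name from the list of things; names that differ only in an ending like _2 or _b are one class to them, and where a whole thing is asked for, a point or a joint stands for the part that bears it (a point fixed in the world has none). Each returns a list of dicts, best first, with "score" (0 to 1); they miss things now and then, are a little off and sometimes report something else, mostly with a low value. They report only what shows in the picture. A call takes as long as a camera call. They do not tell look-alikes from the thing itself.
- recognise(camera, query): "xy" ([column, row] in pixels, amid what is visible of it).
- masks_of(camera, query): "mask" (400x640 bool, what is visible of it) and "xy" ([column, row] in pixels, amid what is visible of it).
The state is a dict: "t": time; "joint_pos": joint angles; "dq": joint speeds; "tau": joint torques, N m; "ee_pos": TCP position; "tool_rot": TCP orientation; "wrist_force": force on the tool from outside, world axes, zero at the start; "ft_torque": the same for the moment, N m; "width": finger opening in m; "grasp_force": force on a finger pad.
Only numpy, scipy, OpenCV 4.12 (cv2) and the standard library are available. Lean on these libraries where they do the work, as an engineer would, in place of code of your own. Each camera call takes 0.05 s, during which the arm holds its last target. There are 200 camera calls.

## Working session

There is one attempt and no reset: what is moved stays moved. The work goes in short steps, Python scripts to look and compute and a tool call to move; the robot and the scene stay as the last step left them, time stands still between calls to the robot, and variables do not carry over. Pictures are saved under pics/ and viewed, at most 14 in all, crops included, and the job is handed in when it is done.

Besides the shell and the picture viewer there is one more tool, called after ">>>" as a command line: name --argument value ..., lists and objects as JSON in quotes. apply_moves: Moves the arm, as the interface text tells. Its arguments: {"type":"object","properties":{"commands":{"type":"array","items":{"type":"object","properties":{"dx":{"type":"number"},"dy":{"type":"number"},"dz":{"type":"number"},"ax":{"type":"number"},"ay":{"type":"number"},"az":{"type":"number"}}}},"gripper":{"type":"number"},"grip_force":{"type":"number"}},"required":["commands"]}

```bash
ls; mkdir -p pics; cat > h.py <<'E'
import numpy as np, cv2
from plant import state, eyes, manip, recognise, masks_of
from scipy.spatial.transform import Rotation as R
def cam(n):
    p=eyes.camera_params(n); Rm=cv2.Rodrigues(np.array(p["rvec"],float))[0]; return np.array(p["K"]),Rm,np.array(p["tvec"],float).ravel()
def cloud(n,d,mask=None,c=None):
    K,Rm,t=c or cam(n)
    ok=d>0
    if mask is not None: ok&=mask
    v,u=np.nonzero(ok); z=d[v,u]
    P=np.c_[(u-K[0,2])*z/K[0,0],(v-K[1,2])*z/K[1,1],z]
    return (P-t)@Rm
def save(n,img): cv2.imwrite(f"pics/{n}.png",img[:,:,::-1])
def rot():
    q=state()["tool_rot"]; return R.from_quat([q[1],q[2],q[3],q[0]])
E
python3 - <<'E'
from h import *
ims=[]
for n in ["top","side"]:
    c=cam(n); im,d=eyes.grab_frame(n); save(n+"0",im)
    for q in ["mug_tall_mid","mug_middle_mid","mug_short_mid","brush_mid","brush_pot","jar","bottle","flask","peg0"]:
        for m in masks_of(n,q)[:3]:
            P=cloud(n,d,m["mask"],c)
            if len(P): print(n,q,round(m["score"],2),np.round(m["xy"]),len(P),np.round(np.median(P,0),3),np.round(np.percentile(P,2,axis=0),3),np.round(np.percentile(P,98,axis=0),3))
s=state();print(s["t"],s["ee_pos"],s["tool_rot"],s["width"]);print(np.round(rot().as_matrix(),2))
E
```

```text
pics
top mug_tall_mid 0.97 [392. 206.] 785 [ 0.483 -0.189  0.057] [ 0.444 -0.216 -0.001] [ 0.508 -0.119  0.111]
top mug_tall_mid 0.73 [257. 227.] 608 [0.429 0.213 0.029] [ 0.391  0.171 -0.002] [0.461 0.26  0.093]
top mug_middle_mid 0.68 [255. 224.] 605 [0.429 0.212 0.03 ] [ 0.392  0.171 -0.001] [0.461 0.258 0.093]
top mug_short_mid 0.88 [204. 284.] 619 [0.262 0.354 0.033] [ 0.233  0.329 -0.001] [0.323 0.383 0.075]
top mug_short_mid 0.77 [371. 268.] 562 [ 0.311 -0.11   0.026] [ 0.281 -0.139 -0.001] [ 0.375 -0.084  0.075]
top mug_short_mid 0.68 [424. 270.] 560 [ 0.307 -0.253  0.04 ] [ 0.285 -0.302 -0.   ] [ 0.338 -0.213  0.075]
top brush_mid 0.73 [462. 162.] 331 [ 0.591 -0.339  0.085] [ 0.576 -0.381  0.018] [ 0.617 -0.326  0.221]
top brush_mid 0.41 [257. 224.] 550 [0.431 0.21  0.029] [ 0.392  0.171 -0.   ] [0.46  0.256 0.093]
top brush_mid 0.38 [165. 162.] 749 [0.593 0.449 0.104] [0.57  0.431 0.009] [0.627 0.484 0.161]
top brush_pot 0.7 [313. 222.] 435 [0.436 0.053 0.006] [ 0.383  0.023 -0.001] [0.462 0.092 0.075]
top brush_pot 0.64 [450. 170.] 673 [ 0.582 -0.326  0.007] [ 0.553 -0.38 
[... 1778 characters left out ...]
5] [0.567 0.444 0.016] [0.617 0.495 0.162]
side bottle 0.49 [346. 224.] 531 [0.426 0.071 0.046] [0.377 0.023 0.001] [0.458 0.099 0.076]
side flask 0.88 [291. 327.] 1175 [0.418 0.475 0.108] [0.391 0.43  0.008] [0.453 0.493 0.133]
side peg0 0.59 [277. 171.] 71 [0.626 0.084 0.21 ] [0.592 0.079 0.186] [0.659 0.089 0.236]
side peg0 0.59 [334. 116.] 129 [ 0.59  -0.337  0.161] [ 0.58  -0.349  0.079] [ 0.601 -0.328  0.223]
side peg0 0.57 [260. 210.] 83 [0.61  0.233 0.214] [0.577 0.227 0.188] [0.648 0.237 0.239]
1.0 [ 0.20405028 -0.5375411   0.23125614] [-6.37091188e-05  9.83593320e-01  1.80400047e-01 -8.56812185e-06] 0.08522647964319759
[[ 0.93  0.35 -0.  ]
 [ 0.35 -0.93  0.  ]
 [ 0.   -0.   -1.  ]]
```

View pics/top0.png

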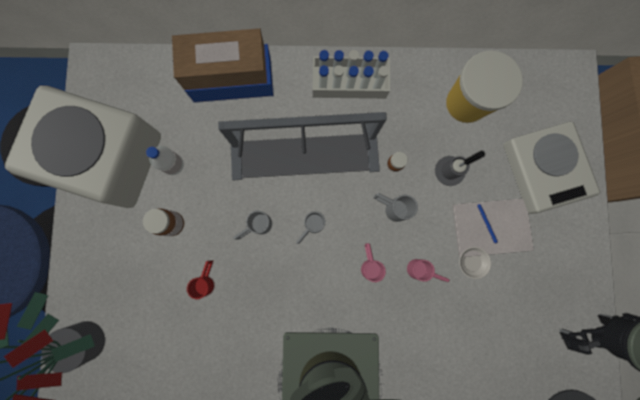

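View pics/side0.png

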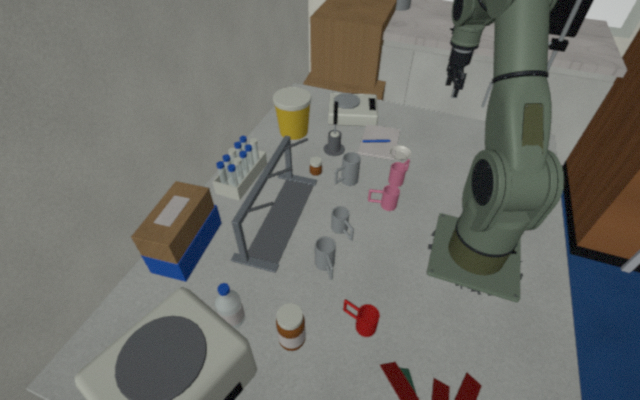

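```bash
cat >> h.py <<'E'
from scipy.optimize import least_squares
def circ(P,r=None):
    f=lambda p: np.hypot(P[:,0]-p[0],P[:,1]-p[1])-(p[2] if r is None else r)
    x0=[*np.median(P[:,:2],0),0.03]
    return least_squares(f,x0,loss="soft_l1",f_scale=0.002).x
MUG={"tall":(.110,.033,.062,.0515),"middle":(.092,.031,.050,.0495),"short":(.074,.029,.038,.0475)}
def mug(P,name,guess):
    h,ro,_,_=MUG[name]
    P=P[np.hypot(P[:,0]-guess[0],P[:,1]-guess[1])<.1]
    rim=P[(P[:,2]>h-.004)&(P[:,2]<h+.006)]
    rim=rim[np.hypot(rim[:,0]-guess[0],rim[:,1]-guess[1])<.05]
    c=circ(rim,ro-.002); d=P[:,:2]-c[:2]; r=np.hypot(*d.T)
    hd=d[(r>ro+.008)&(r<ro+.045)&(P[:,2]>.012)&(P[:,2]<h-.005)]
    m=np.median(hd,0) if len(hd) else np.array([0,0]); 
    return np.round(c[:2],4),len(rim),np.round(np.degrees(np.arctan2(m[1],m[0])),1),len(hd)
E
python3 - <<'E'
from h import *
G={"tall":(.475,-.185),"middle":(.425,.21),"short":(.43,.055)}
for n in ["top","side"]:
    c=cam(n); im,d=eyes.grab_frame(n); P=cloud(n,d,None,c)
    for k in G: print(n,k,mug(P,k,G[k]))
    b=P[(abs(P[:,0]-.59)<.06)&(abs(P[:,1]+.335)<.06)]
    for lo,hi in [(.215,.23),(.19,.215),(.16,.19),(.13,.16)]:
        q=b[(b[:,2]>lo)&(b[:,2]<hi)]
        if len(q)>2: print(n,"brush",lo,len(q),np.round(np.median(q,0),4), np.round(circ(q,.009)[:2],4))
    q=b[(b[:,2]>.077)&(b[:,2]<.084)]; print("pot",len(q),np.round(circ(q,.025)[:2],4))
    q=b[(b[:,2]>.01)&(b[:,2]<.075)]; print("pot wall",np.round(circ(q,.027)[:2],4))
    for y in (.23,.08,-.07):
        q=P[(abs(P[:,1]-y)<.03)&(P[:,2]>.197)&(P[:,2]<.26)&(P[:,0]>.54)&(P[:,0]<.69)]
        m=q.mean(0); v=np.linalg.svd(q-m)[2][0] if len(q)>5 else None
        print(n,"peg",y,len(q),np.round(m,4),np.round(v,3),np.round(q[np.argmin(q[:,0])],4))
    q=P[(P[:,2]>.184)&(P[:,2]<.196)&(P[:,0]>.6)&(P[:,0]<.75)&(abs(P[:,1]-.08)<.25)]
    print("rail",len(q),np.round(np.polyfit(q[:,1],q[:,0],1),4),np.round(np.percentile(q,[1,99],axis=0),3))
E
```

```text
top tall (array([ 0.4758, -0.1862]), 104, np.float64(63.3), 99)
top middle (array([0.4331, 0.2008]), 96, np.float64(125.6), 84)
top short (array([0.4366, 0.0493]), 89, np.float64(140.2), 54)
top brush 0.215 43 [ 0.5928 -0.3426  0.2194] [ 0.5956 -0.3458]
top brush 0.19 34 [ 0.5905 -0.3373  0.2032] [ 0.5941 -0.3444]
top brush 0.16 39 [ 0.5895 -0.3369  0.1769] [ 0.594  -0.3439]
top brush 0.13 36 [ 0.5891 -0.3372  0.1456] [ 0.5939 -0.3441]
pot 160 [ 0.6007 -0.3555]
pot wall [ 0.5941 -0.344 ]
top peg 0.23 93 [0.6055 0.2279 0.2197] [-0.824 -0.054  0.564] [0.5759 0.2271 0.2369]
top peg 0.08 89 [0.6153 0.0791 0.2205] [-0.83  -0.062  0.555] [0.5853 0.0787 0.235 ]
top peg -0.07 92 [ 0.6267 -0.0697  0.2197] [-0.826 -0.062  0.561] [ 0.5968 -0.0726  0.2351]
rail 1558 [-0.0727  0.683 ] [[ 0.652 -0.119  0.185]
 [ 0.7    0.287  0.194]]
side tall (array([ 0.4735, -0.1848]), 69, np.float64(64.0), 64)
side middle (array([0.4302, 0.2025]), 106, np.float64(123.8), 78)
side short (array([0.4335, 0.0506]), 77, np.float64(139.1), 71)
side brush 0.215 15 [ 0.5905 -0.3383  0.2203] [ 0.5856 -0.3403]
side brush 0.19 26 [ 0.5892 -0.3362  0.2011] [ 0.5916 -0.3431]
side brush 0.16 34 [ 0.5896 -0.3376  0.1739] [ 0.5918 -0.3441]
side brush 0.13 29 [ 0.5888 -0.3371  0.1474] [ 0.592  -0.3439]
pot 64 [ 0.5934 -0.3458]
pot wall [ 0.5924 -0.344 ]
side peg 0.23 79 [0.6041 0.2319 0.2186] [ 0.827  0.072 -0.557] [0.5734 0.229  0.235 ]
side peg 0.08 67 [0.6137 0.0823 0.2193] [ 0.821  0.073 -0.566] [0.5833 0.0814 0.2367]
side peg -0.07 60 [ 0.6246 -0.0676  0.219 ] [ 0.824  0.054 -0.563] [ 0.594  -0.0694  0.239 ]
rail 787 [-0.0707  0.6791] [[ 0.644 -0.117  0.185]
 [ 0.696  0.292  0.195]]
```

>>> apply_moves --commands '[{"dz": -0.9,"az": -1},{"dz": -0.9,"az": -1},{"dz": -0.5,"az": -1},{"az": -1},{"az": -1},{"az": -1},{"az": -0.92},{}]' --gripper 1

```text
validation failed for argument at $.co...
```

>>> apply_moves --commands '[{"dz": -0.9,"az": -1},{"dz": -0.9,"az": -1},{"dz": -0.5,"az": -1},{"dz": 0,"az": -1},{"dz": 0,"az": -1},{"dz": 0,"az": -1},{"dz": 0,"az": -0.92},{"dz": 0}]' --gripper 1

```text
validation failed for argument at $.co...
```

>>> apply_moves --commands '[{"dx": 0,"dy": 0,"dz": -0.9,"ax": 0,"ay": 0,"az": -1.0}]' --gripper 1.0

```text
t: 1.23
ee_pos: [0.2039, -0.5364, 0.2835]
tool_rot: [-0.003, 0.964, 0.267, -0.0]
wrist_force: [0.9, -0.7, 0.8]
width: 0.0858
grasp_force: 0.0
```

>>> apply_moves --commands '[{"dx": 0,"dy": 0,"dz": -0.9,"ax": 0,"ay": 0,"az": -1},{"dx": 0,"dy": 0,"dz": -0.5,"ax": 0,"ay": 0,"az": -1},{"dx": 0,"dy": 0,"dz": 0,"ax": 0,"ay": 0,"az": -1},{"dx": 0,"dy": 0,"dz": 0,"ax": 0,"ay": 0,"az": -1},{"dx": 0,"dy": 0,"dz": 0,"ax": 0,"ay": 0,"az": -1},{"dx": 0,"dy": 0,"dz": 0,"ax": 0,"ay": 0,"az": -0.92},{"dx": 0,"dy": 0,"dz": 0,"ax": 0,"ay": 0,"az": 0},{"dx": 0,"dy": 0,"dz": 0,"ax": 0,"ay": 0,"az": 0}]'

```text
t: 2.22
ee_pos: [0.204, -0.5376, 0.3693]
tool_rot: [-0.0, 0.709, 0.706, 0.0]
wrist_force: [0.1, 0.1, -0.8]
width: 0.0851
grasp_force: 0.0
```

```bash
cat >> h.py <<'E'
def go(x,y,z,yaw=90.,lean=None):
    """print rows towards TCP (x,y,z), tool down, tool x axis at yaw deg (world)"""
    s=state(); p=np.array(s["ee_pos"]); Rt=rot(); a=np.radians(yaw)
    T=R.from_matrix(np.array([[np.cos(a),np.sin(a),0],[np.sin(a),-np.cos(a),0],[0,0,-1.]]))
    dv=(Rt.inv()*T).as_rotvec(); d=Rt.inv().apply(np.array([x,y,z])-p)
    n=max(int(np.ceil(np.abs(d).max()/.054)),int(np.ceil(np.degrees(np.abs(dv).max())/9.5)),1)
    print("t",round(s["t"],2),"pos",np.round(p,4),"width",round(s["width"],4),"rows",n,"shift/row",np.round(d/.06/n,3),"turn/row",np.round(np.degrees(dv)/10/n,3),"total",np.round(d/.06,3),np.round(np.degrees(dv)/10,3))
E
python3 -c "
from h import *
go(.593,-.344,.32)
print(np.round(rot().as_matrix(),3), state()['joint_pos'])"
```

```text
t 2.23 pos [ 0.204  -0.5376  0.3693] width 0.0851 rows 8 shift/row [0.407 0.809 0.103] turn/row [-0.    -0.    -0.003] total [3.253 6.47  0.821] [-0.    -0.001 -0.023]
[[ 0.004  1.    -0.   ]
 [ 1.    -0.004  0.   ]
 [ 0.    -0.    -1.   ]] [ 1.32279499  0.60782724 -0.36454856  1.1997074   0.20930097  1.36999491
  0.97277926]
```

>>> apply_moves --commands '[{"dx": 0.407,"dy": 0.809,"dz": 0.05,"ax": 0,"ay": 0,"az": 0},{"dx": 0.407,"dy": 0.809,"dz": 0.05,"ax": 0,"ay": 0,"az": 0},{"dx": 0.407,"dy": 0.809,"dz": 0.05,"ax": 0,"ay": 0,"az": 0},{"dx": 0.407,"dy": 0.809,"dz": 0.1,"ax": 0,"ay": 0,"az": 0},{"dx": 0.407,"dy": 0.809,"dz": 0.1,"ax": 0,"ay": 0,"az": 0},{"dx": 0.407,"dy": 0.809,"dz": 0.1,"ax": 0,"ay": 0,"az": 0},{"dx": 0.407,"dy": 0.809,"dz": 0.15,"ax": 0,"ay": 0,"az": 0},{"dx": 0.407,"dy": 0.809,"dz": 0.2,"ax": 0,"ay": 0,"az": 0}]'

```text
t: 3.22
ee_pos: [0.594, -0.3413, 0.3213]
tool_rot: [0.0, 0.708, 0.706, -0.0]
wrist_force: [-0.4, 0.2, 0.6]
width: 0.0854
grasp_force: 0.0
```

```bash
python3 -c "
from h import *
im,d=eyes.grab_frame('wrist'); save('w1',im); P=cloud('wrist',d)
q=P[(abs(P[:,0]-.59)<.04)&(abs(P[:,1]+.344)<.04)&(P[:,2]>.13)&(P[:,2]<.235)]
t=q[q[:,2]>.214]
print(len(q),len(t),np.round(t.mean(0),4) if len(t) else 0, np.round(circ(q,.009),4))
go(.593,-.344,.165)"
```

```text
629 316 [ 0.5981 -0.337   0.2171] [ 0.5981 -0.338   0.03  ]
t 3.27 pos [ 0.5987 -0.3353  0.3179] width 0.0853 rows 3 shift/row [-0.052 -0.03   0.849] turn/row [-0.003 -0.009  0.007] total [-0.156 -0.091  2.548] [-0.008 -0.027  0.021]
```

View pics/w1.png

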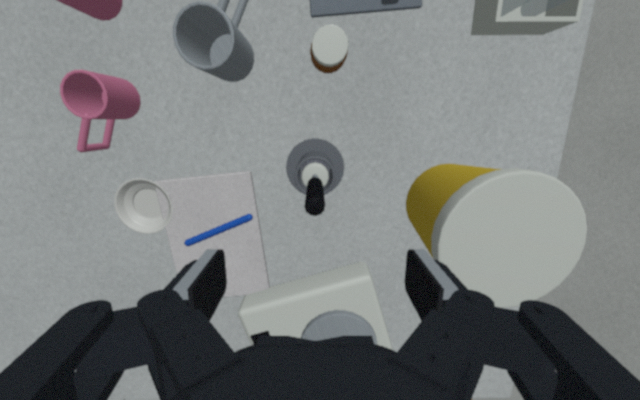

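```bash
python3 -c "
from h import *
c=cam('wrist');im,d=eyes.grab_frame('wrist'); P=cloud('wrist',d,None,c)
q=P[(abs(P[:,0]-.59)<.04)&(abs(P[:,1]+.344)<.04)&(P[:,2]>.13)&(P[:,2]<.235)]
t=q[q[:,2]>.214]
print(len(q),len(t),np.round(t.mean(0),4), np.round(circ(q,.009),4))
go(.5935,-.344,.165)"
```

```text
675 344 [ 0.5937 -0.3431  0.2201] [ 0.5937 -0.3448  0.03  ]
t 3.33 pos [ 0.5962 -0.3373  0.3183] width 0.0851 rows 3 shift/row [-0.041 -0.013  0.852] turn/row [-0.004 -0.007  0.007] total [-0.122 -0.04   2.555] [-0.012 -0.022  0.02 ]
```

>>> apply_moves --commands '[{"dx": 0,"dy": 0,"dz": 0.4,"ax": 0,"ay": 0,"az": 0},{"dx": 0,"dy": 0,"dz": 0.4,"ax": 0,"ay": 0,"az": 0},{"dx": 0,"dy": 0,"dz": 0,"ax": 0,"ay": 0,"az": 0},{"dx": 0,"dy": 0,"dz": 0.6,"ax": 0,"ay": 0,"az": 0},{"dx": 0,"dy": 0,"dz": 0.6,"ax": 0,"ay": 0,"az": 0},{"dx": 0,"dy": 0,"dz": 0.55,"ax": 0,"ay": 0,"az": 0},{"dx": 0,"dy": 0,"dz": 0,"ax": 0,"ay": 0,"az": 0},{"dx": 0,"dy": 0,"dz": 0,"ax": 0,"ay": 0,"az": 0}]'

```text
t: 4.32
ee_pos: [0.5931, -0.3427, 0.1704]
tool_rot: [0.001, 0.707, 0.707, 0.0]
wrist_force: [-0.9, 0.3, 0.5]
width: 0.0854
grasp_force: 0.0
```

>>> apply_moves --commands '[{"dx": 0,"dy": 0,"dz": 0,"ax": 0,"ay": 0,"az": 0},{"dx": 0,"dy": 0,"dz": 0,"ax": 0,"ay": 0,"az": 0},{"dx": 0,"dy": 0,"dz": 0,"ax": 0,"ay": 0,"az": 0},{"dx": 0,"dy": 0,"dz": 0,"ax": 0,"ay": 0,"az": 0},{"dx": 0,"dy": 0,"dz": 0,"ax": 0,"ay": 0,"az": 0},{"dx": 0,"dy": 0,"dz": 0,"ax": 0,"ay": 0,"az": 0}]' --gripper 0 --grip_force 60

```text
t: 5.08
ee_pos: [0.5926, -0.3423, 0.1686]
tool_rot: [0.0, 0.707, 0.707, 0.0]
wrist_force: [0.6, 0.7, 5.2]
width: 0.0167
grasp_force: 58.5
```

>>> apply_moves --commands '[{"dx": 0,"dy": 0,"dz": -0.3,"ax": 0,"ay": 0,"az": 0},{"dx": 0,"dy": 0,"dz": -0.5,"ax": 0,"ay": 0,"az": 0},{"dx": 0,"dy": 0,"dz": -0.6,"ax": 0,"ay": 0,"az": 0},{"dx": 0,"dy": 0,"dz": -0.6,"ax": 0,"ay": 0,"az": 0},{"dx": 0,"dy": 0,"dz": -0.5,"ax": 0,"ay": 0,"az": 0},{"dx": 0,"dy": 0,"dz": 0,"ax": 0,"ay": 0,"az": 0},{"dx": 0,"dy": 0,"dz": 0,"ax": 0,"ay": 0,"az": 0}]'

```text
t: 5.95
ee_pos: [0.5922, -0.3422, 0.3172]
tool_rot: [-0.001, 0.707, 0.707, -0.0]
wrist_force: [0.3, 0.1, -1.1]
width: 0.0166
grasp_force: 58.6
```

```bash
cat >> h.py <<'E'
G={"tall":(.475,-.185),"middle":(.432,.202),"short":(.435,.05)}
def look(names=("tall","middle","short"),brush=True,guess=G,cams=("top","side")):
    s=state(); tp=np.array(s["ee_pos"])
    for n in cams:
        c=cam(n); im,d=eyes.grab_frame(n); P=cloud(n,d,None,c)
        for k in names:
            try: print(n,k,*mug(P,k,guess[k]))
            except Exception as e: print(n,k,"none")
        if brush:
            for lo,hi,r in [(-.16,-.09,.018),(-.05,-.02,.009)]:
                q=P[(np.hypot(P[:,0]-tp[0],P[:,1]-tp[1])<.04)&(P[:,2]>tp[2]+lo-.02)&(P[:,2]<tp[2]+hi)]
                if len(q)>5: print(n,"brush rel tcp",lo,len(q),np.round(circ(q,r)[:2]-tp[:2],4),"zmin",np.round(np.percentile(q[:,2],1)-tp[2],4))
E
python3 -c "
from h import *
look(); go(.475,-.1855,.32)"
```

```text
top tall [ 0.476  -0.1862] 112 63.5 99
top middle [0.4329 0.2007] 97 125.7 84
top short [0.4364 0.0495] 86 140.3 56
top brush rel tcp -0.16 245 [ 0.0007 -0.0014] zmin -0.1577
top brush rel tcp -0.05 55 [ 0.0016 -0.0027] zmin -0.0683
side tall [ 0.4736 -0.1854] 68 65.1 60
side middle [0.4302 0.2023] 101 124.1 77
side short [0.4333 0.0509] 77 139.4 74
side brush rel tcp -0.16 160 [-0.0019 -0.0013] zmin -0.1595
side brush rel tcp -0.05 36 [-0.0002 -0.0032] zmin -0.0657
t 6.05 pos [ 0.5921 -0.3422  0.3172] width 0.0164 rows 3 shift/row [ 0.871 -0.651 -0.014] turn/row [-0.003 -0.002 -0.   ] total [ 2.612 -1.953 -0.042] [-0.009 -0.005 -0.001]
```

>>> apply_moves --commands '[{"dx": 0.6,"dy": -0.44,"dz": 0,"ax": 0,"ay": 0,"az": 0},{"dx": 0.7,"dy": -0.52,"dz": 0,"ax": 0,"ay": 0,"az": 0},{"dx": 0.7,"dy": -0.52,"dz": 0,"ax": 0,"ay": 0,"az": 0},{"dx": 0.637,"dy": -0.46,"dz": 0,"ax": 0,"ay": 0,"az": 0},{"dx": 0,"dy": 0,"dz": 0,"ax": 0,"ay": 0,"az": 0},{"dx": 0,"dy": 0,"dz": 0,"ax": 0,"ay": 0,"az": 0},{"dx": 0,"dy": 0,"dz": 0,"ax": 0,"ay": 0,"az": 0}]'

```text
t: 6.92
ee_pos: [0.4765, -0.1848, 0.3178]
tool_rot: [-0.0, 0.707, 0.707, -0.0]
wrist_force: [-0.6, -1.6, -1.3]
width: 0.0165
grasp_force: 58.9
```

```bash
python3 -c "
from h import *
look(['tall']); go(.4755,-.184,.172)"
```

```text
top tall [ 0.476  -0.1863] 76 63.5 98
top brush rel tcp -0.16 150 [ 0.0008 -0.0015] zmin -0.1565
top brush rel tcp -0.05 24 [-0.0003  0.0126] zmin -0.069
side tall [ 0.4734 -0.1851] 70 64.3 64
side brush rel tcp -0.16 182 [-0.0013 -0.0012] zmin -0.158
side brush rel tcp -0.05 46 [-0.0023  0.0114] zmin -0.0685
t 7.03 pos [ 0.4764 -0.1847  0.3179] width 0.0162 rows 3 shift/row [ 0.003 -0.005  0.81 ] turn/row [-0.001 -0.001 -0.002] total [ 0.01  -0.014  2.431] [-0.003 -0.002 -0.005]
```

Down, up to tip z≈0.085 (raise 0.075), down again.

>>> apply_moves --commands '[{"dx": 0,"dy": 0,"dz": 0.5,"ax": 0,"ay": 0,"az": 0},{"dx": 0,"dy": 0,"dz": 0.5,"ax": 0,"ay": 0,"az": 0},{"dx": 0,"dy": 0,"dz": 0.5,"ax": 0,"ay": 0,"az": 0},{"dx": 0,"dy": 0,"dz": 0.5,"ax": 0,"ay": 0,"az": 0},{"dx": 0,"dy": 0,"dz": 0.42,"ax": 0,"ay": 0,"az": 0},{"dx": 0,"dy": 0,"dz": 0,"ax": 0,"ay": 0,"az": 0},{"dx": 0,"dy": 0,"dz": 0,"ax": 0,"ay": 0,"az": 0},{"dx": 0,"dy": 0,"dz": 0,"ax": 0,"ay": 0,"az": 0}]'

```text
t: 8.02
ee_pos: [0.4766, -0.1844, 0.174]
tool_rot: [0.001, 0.707, 0.707, 0.0]
wrist_force: [-0.5, -0.3, -0.9]
width: 0.0169
grasp_force: 58.8
```

>>> apply_moves --commands '[{"dx": 0,"dy": 0,"dz": 0,"ax": 0,"ay": 0,"az": 0},{"dx": 0,"dy": 0,"dz": -0.4,"ax": 0,"ay": 0,"az": 0},{"dx": 0,"dy": 0,"dz": -0.45,"ax": 0,"ay": 0,"az": 0},{"dx": 0,"dy": 0,"dz": -0.4,"ax": 0,"ay": 0,"az": 0},{"dx": 0,"dy": 0,"dz": 0,"ax": 0,"ay": 0,"az": 0},{"dx": 0,"dy": 0,"dz": 0,"ax": 0,"ay": 0,"az": 0},{"dx": 0,"dy": 0,"dz": 0,"ax": 0,"ay": 0,"az": 0}]'

```text
t: 8.9
ee_pos: [0.476, -0.1841, 0.2475]
tool_rot: [-0.001, 0.707, 0.707, -0.0]
wrist_force: [-0.5, 0.2, -1.4]
width: 0.0165
grasp_force: 58.9
```

```bash
python3 -c "
from h import *
look(['tall']); go(.4755,-.184,.172)"
```

```text
top tall [ 0.4763 -0.1872] 100 63.9 98
top brush rel tcp -0.16 336 [0.0001 0.0015] zmin -0.1776
top brush rel tcp -0.05 19 [-0.0019  0.0136] zmin -0.0685
side tall [ 0.4741 -0.1874] 76 66.2 54
side brush rel tcp -0.16 354 [-0.0056  0.0094] zmin -0.1788
side brush rel tcp -0.05 37 [-0.0016 -0.0041] zmin -0.0686
t 9.0 pos [ 0.476  -0.1841  0.2476] width 0.0168 rows 2 shift/row [ 0.001 -0.004  0.63 ] turn/row [-0.002 -0.001 -0.001] total [ 0.002 -0.008  1.26 ] [-0.005 -0.002 -0.001]
```

>>> apply_moves --commands '[{"dx": 0,"dy": 0,"dz": 0.4,"ax": 0,"ay": 0,"az": 0},{"dx": 0,"dy": 0,"dz": 0.45,"ax": 0,"ay": 0,"az": 0},{"dx": 0,"dy": 0,"dz": 0.4,"ax": 0,"ay": 0,"az": 0},{"dx": 0,"dy": 0,"dz": 0,"ax": 0,"ay": 0,"az": 0},{"dx": 0,"dy": 0,"dz": 0,"ax": 0,"ay": 0,"az": 0},{"dx": 0,"dy": 0,"dz": 0,"ax": 0,"ay": 0,"az": 0},{"dx": 0,"dy": 0,"dz": 0,"ax": 0,"ay": 0,"az": 0}]'

```text
t: 9.88
ee_pos: [0.4764, -0.1843, 0.1736]
tool_rot: [0.0, 0.707, 0.707, 0.0]
wrist_force: [-0.1, 0.7, -1.4]
width: 0.0163
grasp_force: 58.9
```

>>> apply_moves --commands '[{"dx": 0,"dy": 0,"dz": 0,"ax": 0,"ay": 0,"az": 0},{"dx": 0,"dy": 0,"dz": -0.5,"ax": 0,"ay": 0,"az": 0},{"dx": 0,"dy": 0,"dz": -0.65,"ax": 0,"ay": 0,"az": 0},{"dx": 0,"dy": 0,"dz": -0.65,"ax": 0,"ay": 0,"az": 0},{"dx": 0,"dy": 0,"dz": -0.65,"ax": 0,"ay": 0,"az": 0},{"dx": 0,"dy": 0,"dz": 0,"ax": 0,"ay": 0,"az": 0},{"dx": 0,"dy": 0,"dz": 0,"ax": 0,"ay": 0,"az": 0}]'

```text
t: 10.75
ee_pos: [0.476, -0.1842, 0.3195]
tool_rot: [-0.0, 0.707, 0.707, -0.0]
wrist_force: [-0.6, 0.3, -1.6]
width: 0.0166
grasp_force: 59.0
```

>>> apply_moves --commands '[{"dx": 0.4,"dy": 0,"dz": 0,"ax": 0,"ay": 0,"az": 0},{"dx": 0.9,"dy": -0.1,"dz": 0,"ax": 0,"ay": 0,"az": 0},{"dx": 0.95,"dy": -0.14,"dz": 0,"ax": 0,"ay": 0,"az": 0},{"dx": 0.95,"dy": -0.1,"dz": 0,"ax": 0,"ay": 0,"az": 0},{"dx": 0.95,"dy": -0.1,"dz": 0,"ax": 0,"ay": 0,"az": 0},{"dx": 0.95,"dy": -0.1,"dz": 0,"ax": 0,"ay": 0,"az": 0},{"dx": 0.9,"dy": -0.1,"dz": 0,"ax": 0,"ay": 0,"az": 0},{"dx": 0.455,"dy": -0.1,"dz": 0,"ax": 0,"ay": 0,"az": 0}]'

```text
t: 11.75
ee_pos: [0.4309, 0.2056, 0.3191]
tool_rot: [-0.001, 0.706, 0.708, -0.001]
wrist_force: [0.8, -0.9, -0.6]
width: 0.0168
grasp_force: 58.9
```

>>> apply_moves --commands '[{"dx": 0,"dy": 0,"dz": 0,"ax": 0,"ay": 0,"az": 0},{"dx": 0,"dy": 0,"dz": 0,"ax": 0,"ay": 0,"az": 0},{"dx": 0,"dy": 0,"dz": 0,"ax": 0,"ay": 0,"az": 0}]'

```text
t: 12.12
ee_pos: [0.4321, 0.2022, 0.3199]
tool_rot: [0.0, 0.708, 0.707, -0.0]
wrist_force: [-0.7, -0.7, -0.8]
width: 0.0166
grasp_force: 58.9
```

```bash
python3 -c "
from h import *
look(['tall','middle','short']); go(.432,.203,.172)"
```

```text
top tall [ 0.476  -0.1863] 101 63.9 97
top middle none
top short [0.4364 0.0496] 88 140.3 54
side tall [ 0.4738 -0.1844] 39 65.5 29
side middle [0.4303 0.2023] 105 124.5 81
side short [0.4333 0.0506] 70 138.6 73
side brush rel tcp -0.16 224 [-0.0012 -0.0013] zmin -0.1568
side brush rel tcp -0.05 56 [-0.0066  0.0105] zmin -0.0682
t 12.22 pos [0.4321 0.2024 0.3201] width 0.0166 rows 3 shift/row [ 0.003 -0.     0.823] turn/row [-0.     0.    -0.003] total [ 1.000e-02 -1.000e-03  2.468e+00] [-0.001  0.001 -0.008]
  return _methods._mean(a, axis=axis, dtype=dtype,
  ret = um.true_divide(
```

>>> apply_moves --commands '[{"dx": 0,"dy": 0,"dz": 0.5,"ax": 0,"ay": 0,"az": 0},{"dx": 0,"dy": 0,"dz": 0.5,"ax": 0,"ay": 0,"az": 0},{"dx": 0,"dy": 0,"dz": 0.5,"ax": 0,"ay": 0,"az": 0},{"dx": 0,"dy": 0,"dz": 0.5,"ax": 0,"ay": 0,"az": 0},{"dx": 0,"dy": 0,"dz": 0.45,"ax": 0,"ay": 0,"az": 0},{"dx": 0,"dy": 0,"dz": 0,"ax": 0,"ay": 0,"az": 0},{"dx": 0,"dy": 0,"dz": 0,"ax": 0,"ay": 0,"az": 0},{"dx": 0,"dy": 0,"dz": 0,"ax": 0,"ay": 0,"az": 0}]'

```text
t: 13.22
ee_pos: [0.4323, 0.2032, 0.1741]
tool_rot: [0.0, 0.707, 0.707, 0.001]
wrist_force: [0.1, -0.1, -1.4]
width: 0.0166
grasp_force: 58.8
```

>>> apply_moves --commands '[{"dx": 0,"dy": 0,"dz": 0,"ax": 0,"ay": 0,"az": 0},{"dx": 0,"dy": 0,"dz": -0.4,"ax": 0,"ay": 0,"az": 0},{"dx": 0,"dy": 0,"dz": -0.4,"ax": 0,"ay": 0,"az": 0},{"dx": 0,"dy": 0,"dz": -0.25,"ax": 0,"ay": 0,"az": 0},{"dx": 0,"dy": 0,"dz": 0,"ax": 0,"ay": 0,"az": 0},{"dx": 0,"dy": 0,"dz": 0,"ax": 0,"ay": 0,"az": 0},{"dx": 0,"dy": 0,"dz": 0,"ax": 0,"ay": 0,"az": 0}]'

```text
t: 14.1
ee_pos: [0.4317, 0.203, 0.2356]
tool_rot: [-0.0, 0.707, 0.707, -0.0]
wrist_force: [-0.1, -0.5, -0.7]
width: 0.0163
grasp_force: 58.8
```

>>> apply_moves --commands '[{"dx": 0,"dy": 0,"dz": 0.4,"ax": 0,"ay": 0,"az": 0},{"dx": 0,"dy": 0,"dz": 0.4,"ax": 0,"ay": 0,"az": 0},{"dx": 0,"dy": 0,"dz": 0.25,"ax": 0,"ay": 0,"az": 0},{"dx": 0,"dy": 0,"dz": 0,"ax": 0,"ay": 0,"az": 0},{"dx": 0,"dy": 0,"dz": 0,"ax": 0,"ay": 0,"az": 0},{"dx": 0,"dy": 0,"dz": 0,"ax": 0,"ay": 0,"az": 0},{"dx": 0,"dy": 0,"dz": 0,"ax": 0,"ay": 0,"az": 0}]'

```text
t: 14.98
ee_pos: [0.432, 0.2032, 0.1735]
tool_rot: [0.0, 0.707, 0.707, 0.0]
wrist_force: [-0.4, 0.6, -1.1]
width: 0.0163
grasp_force: 58.9
```

>>> apply_moves --commands '[{"dx": 0,"dy": 0,"dz": 0,"ax": 0,"ay": 0,"az": 0},{"dx": 0,"dy": 0,"dz": -0.5,"ax": 0,"ay": 0,"az": 0},{"dx": 0,"dy": 0,"dz": -0.65,"ax": 0,"ay": 0,"az": 0},{"dx": 0,"dy": 0,"dz": -0.65,"ax": 0,"ay": 0,"az": 0},{"dx": 0,"dy": 0,"dz": -0.65,"ax": 0,"ay": 0,"az": 0},{"dx": 0,"dy": 0,"dz": 0,"ax": 0,"ay": 0,"az": 0},{"dx": 0,"dy": 0,"dz": 0,"ax": 0,"ay": 0,"az": 0}]'

```text
t: 15.85
ee_pos: [0.4317, 0.2029, 0.3196]
tool_rot: [-0.0, 0.707, 0.707, -0.0]
wrist_force: [-0.3, -0.8, -0.6]
width: 0.0161
grasp_force: 59.1
```

```bash
python3 -W ignore -c "
from h import *
look(['tall','middle','short']); go(.435,.051,.32)"
```

```text
top tall [ 0.476  -0.1863] 110 63.4 100
top middle none
top short [0.4364 0.0495] 88 140.2 55
side tall [ 0.4743 -0.1848] 39 65.7 26
side middle [0.4302 0.202 ] 98 123.6 72
side short [0.4333 0.0502] 66 139.6 69
side brush rel tcp -0.16 231 [-0.0014 -0.0017] zmin -0.1596
side brush rel tcp -0.05 60 [-0.0064  0.0112] zmin -0.0685
t 15.95 pos [0.4316 0.2029 0.3193] width 0.0165 rows 3 shift/row [-0.844  0.019 -0.003] turn/row [-0.003  0.001 -0.   ] total [-2.532  0.056 -0.01 ] [-0.008  0.004 -0.001]
```

>>> apply_moves --commands '[{"dx": -0.5,"dy": 0.02,"dz": 0,"ax": 0,"ay": 0,"az": 0},{"dx": -0.7,"dy": 0.02,"dz": 0,"ax": 0,"ay": 0,"az": 0},{"dx": -0.8,"dy": 0.02,"dz": 0,"ax": 0,"ay": 0,"az": 0},{"dx": -0.525,"dy": 0,"dz": 0,"ax": 0,"ay": 0,"az": 0},{"dx": 0,"dy": 0,"dz": 0,"ax": 0,"ay": 0,"az": 0},{"dx": 0,"dy": 0,"dz": 0,"ax": 0,"ay": 0,"az": 0},{"dx": 0,"dy": 0,"dz": 0,"ax": 0,"ay": 0,"az": 0},{"dx": 0,"dy": 0,"dz": 0,"ax": 0,"ay": 0,"az": 0}]'

```text
t: 16.95
ee_pos: [0.4354, 0.0522, 0.32]
tool_rot: [-0.0, 0.707, 0.707, -0.0]
wrist_force: [0.4, -0.8, -0.9]
width: 0.0166
grasp_force: 59.0
```

```bash
python3 -W ignore -c "
from h import *
look(['short']); go(.435,.0515,.172)"
```

```text
top short none
side short [0.4336 0.051 ] 80 139.4 77
side brush rel tcp -0.16 206 [-0.0011 -0.0017] zmin -0.1593
side brush rel tcp -0.05 52 [-0.0057  0.0106] zmin -0.0691
t 17.05 pos [0.4355 0.052  0.3201] width 0.0167 rows 3 shift/row [-0.003 -0.002  0.823] turn/row [-0.    -0.     0.001] total [-0.008 -0.007  2.468] [-0.    -0.001  0.002]
```

>>> apply_moves --commands '[{"dx": 0,"dy": 0,"dz": 0.5,"ax": 0,"ay": 0,"az": 0},{"dx": 0,"dy": 0,"dz": 0.5,"ax": 0,"ay": 0,"az": 0},{"dx": 0,"dy": 0,"dz": 0.5,"ax": 0,"ay": 0,"az": 0},{"dx": 0,"dy": 0,"dz": 0.5,"ax": 0,"ay": 0,"az": 0},{"dx": 0,"dy": 0,"dz": 0.45,"ax": 0,"ay": 0,"az": 0},{"dx": 0,"dy": 0,"dz": 0,"ax": 0,"ay": 0,"az": 0},{"dx": 0,"dy": 0,"dz": 0,"ax": 0,"ay": 0,"az": 0},{"dx": 0,"dy": 0,"dz": 0,"ax": 0,"ay": 0,"az": 0}]'

```text
t: 18.05
ee_pos: [0.4359, 0.0517, 0.1741]
tool_rot: [0.0, 0.707, 0.707, 0.001]
wrist_force: [0.1, 0.1, -1.4]
width: 0.0165
grasp_force: 58.8
```

>>> apply_moves --commands '[{"dx": 0,"dy": 0,"dz": 0,"ax": 0,"ay": 0,"az": 0},{"dx": 0,"dy": 0,"dz": -0.3,"ax": 0,"ay": 0,"az": 0},{"dx": 0,"dy": 0,"dz": -0.3,"ax": 0,"ay": 0,"az": 0},{"dx": 0,"dy": 0,"dz": -0.2,"ax": 0,"ay": 0,"az": 0},{"dx": 0,"dy": 0,"dz": 0,"ax": 0,"ay": 0,"az": 0},{"dx": 0,"dy": 0,"dz": 0,"ax": 0,"ay": 0,"az": 0},{"dx": 0,"dy": 0,"dz": 0,"ax": 0,"ay": 0,"az": 0}]'

```text
t: 18.92
ee_pos: [0.4353, 0.0516, 0.2207]
tool_rot: [-0.0, 0.707, 0.707, -0.0]
wrist_force: [0.2, -1.1, -0.5]
width: 0.0167
grasp_force: 58.9
```

>>> apply_moves --commands '[{"dx": 0,"dy": 0,"dz": 0.3,"ax": 0,"ay": 0,"az": 0},{"dx": 0,"dy": 0,"dz": 0.3,"ax": 0,"ay": 0,"az": 0},{"dx": 0,"dy": 0,"dz": 0.2,"ax": 0,"ay": 0,"az": 0},{"dx": 0,"dy": 0,"dz": 0,"ax": 0,"ay": 0,"az": 0},{"dx": 0,"dy": 0,"dz": 0,"ax": 0,"ay": 0,"az": 0},{"dx": 0,"dy": 0,"dz": 0,"ax": 0,"ay": 0,"az": 0},{"dx": 0,"dy": 0,"dz": 0,"ax": 0,"ay": 0,"az": 0}]'

```text
t: 19.8
ee_pos: [0.4356, 0.0516, 0.1734]
tool_rot: [0.0, 0.707, 0.707, 0.0]
wrist_force: [-0.4, 0.7, -0.8]
width: 0.0166
grasp_force: 58.9
```

>>> apply_moves --commands '[{"dx": 0,"dy": 0,"dz": 0,"ax": 0,"ay": 0,"az": 0},{"dx": 0,"dy": 0,"dz": -0.5,"ax": 0,"ay": 0,"az": 0},{"dx": 0,"dy": 0,"dz": -0.65,"ax": 0,"ay": 0,"az": 0},{"dx": 0,"dy": 0,"dz": -0.65,"ax": 0,"ay": 0,"az": 0},{"dx": 0,"dy": 0,"dz": -0.65,"ax": 0,"ay": 0,"az": 0},{"dx": 0,"dy": 0,"dz": 0,"ax": 0,"ay": 0,"az": 0},{"dx": 0,"dy": 0,"dz": 0,"ax": 0,"ay": 0,"az": 0}]'

```text
t: 20.68
ee_pos: [0.4352, 0.0515, 0.3197]
tool_rot: [-0.0, 0.707, 0.707, -0.0]
wrist_force: [0.1, -0.2, -1.1]
width: 0.0162
grasp_force: 59.1
```

```bash
python3 -W ignore -c "
from h import *
look(); go(.5935,-.3425,.32)"
```

```text
top tall [ 0.4758 -0.1862] 111 63.4 97
top middle [0.433  0.2006] 99 125.6 84
top short none
side tall [ 0.4736 -0.1849] 43 64.7 36
side middle [0.4302 0.2021] 98 123.7 78
side short [0.4337 0.0508] 83 138.8 64
side brush rel tcp -0.16 212 [-0.0015 -0.0016] zmin -0.1599
side brush rel tcp -0.05 55 [-0.0002 -0.0031] zmin -0.0697
t 20.77 pos [0.4352 0.0515 0.3194] width 0.0167 rows 8 shift/row [-0.821  0.33  -0.002] turn/row [-0.001  0.    -0.   ] total [-6.567  2.64  -0.014] [-0.008  0.001 -0.001]
```

>>> apply_moves --commands '[{"dx": -0.5,"dy": 0.1,"dz": 0,"ax": 0,"ay": 0,"az": 0},{"dx": -0.9,"dy": 0.2,"dz": 0,"ax": 0,"ay": 0,"az": 0},{"dx": -0.95,"dy": 0.3,"dz": 0,"ax": 0,"ay": 0,"az": 0},{"dx": -0.95,"dy": 0.4,"dz": 0,"ax": 0,"ay": 0,"az": 0},{"dx": -0.95,"dy": 0.4,"dz": 0,"ax": 0,"ay": 0,"az": 0},{"dx": -0.9,"dy": 0.5,"dz": 0,"ax": 0,"ay": 0,"az": 0},{"dx": -0.9,"dy": 0.42,"dz": 0,"ax": 0,"ay": 0,"az": 0},{"dx": -0.5,"dy": 0.3,"dz": 0,"ax": 0,"ay": 0,"az": 0}]'

```text
t: 21.78
ee_pos: [0.5925, -0.344, 0.3182]
tool_rot: [-0.001, 0.708, 0.706, -0.001]
wrist_force: [0.2, 0.9, -0.2]
width: 0.0163
grasp_force: 58.9
```

>>> apply_moves --commands '[{"dx": 0,"dy": 0,"dz": 0,"ax": 0,"ay": 0,"az": 0},{"dx": 0,"dy": 0,"dz": 0,"ax": 0,"ay": 0,"az": 0},{"dx": 0,"dy": 0,"dz": 0,"ax": 0,"ay": 0,"az": 0},{"dx": 0,"dy": 0,"dz": 0,"ax": 0,"ay": 0,"az": 0}]'

```text
t: 22.28
ee_pos: [0.5925, -0.341, 0.3205]
tool_rot: [0.0, 0.707, 0.707, 0.0]
wrist_force: [0.5, -0.2, -0.3]
width: 0.0169
grasp_force: 59.0
```

```bash
python3 -W ignore -c "
from h import *
look([]); go(.5928,-.3424,.170)"
```

```text
top brush rel tcp -0.16 236 [ 0.0009 -0.0017] zmin -0.1574
top brush rel tcp -0.05 55 [ 0.0014 -0.0031] zmin -0.0674
side brush rel tcp -0.16 159 [-0.0012 -0.0012] zmin -0.1596
side brush rel tcp -0.05 42 [-0.0031  0.0102] zmin -0.066
t 22.38 pos [ 0.5925 -0.3412  0.3204] width 0.0165 rows 3 shift/row [-0.006  0.001  0.836] turn/row [0. 0. 0.] total [-0.019  0.004  2.507] [0.001 0.001 0.   ]
```

Lower into the pot, release, rise.

>>> apply_moves --commands '[{"dx": -0.018,"dy": 0,"dz": 0.45,"ax": 0,"ay": 0,"az": 0},{"dx": 0,"dy": 0,"dz": 0.5,"ax": 0,"ay": 0,"az": 0},{"dx": 0,"dy": 0,"dz": 0.5,"ax": 0,"ay": 0,"az": 0},{"dx": 0,"dy": 0,"dz": 0.5,"ax": 0,"ay": 0,"az": 0},{"dx": 0,"dy": 0,"dz": 0.5,"ax": 0,"ay": 0,"az": 0},{"dx": 0,"dy": 0,"dz": 0.03,"ax": 0,"ay": 0,"az": 0},{"dx": 0,"dy": 0,"dz": 0,"ax": 0,"ay": 0,"az": 0},{"dx": 0,"dy": 0,"dz": 0,"ax": 0,"ay": 0,"az": 0}]'

```text
t: 23.38
ee_pos: [0.5928, -0.3426, 0.1721]
tool_rot: [0.0, 0.707, 0.707, 0.0]
wrist_force: [0.1, -0.7, -0.2]
width: 0.0166
grasp_force: 59.1
```

>>> apply_moves --commands '[{"dx": 0,"dy": 0,"dz": 0,"ax": 0,"ay": 0,"az": 0},{"dx": 0,"dy": 0,"dz": 0,"ax": 0,"ay": 0,"az": 0},{"dx": 0,"dy": 0,"dz": 0,"ax": 0,"ay": 0,"az": 0},{"dx": 0,"dy": 0,"dz": 0,"ax": 0,"ay": 0,"az": 0},{"dx": 0,"dy": 0,"dz": 0,"ax": 0,"ay": 0,"az": 0}]' --gripper 1

```text
t: 24.0
ee_pos: [0.5926, -0.3425, 0.1713]
tool_rot: [-0.0, 0.707, 0.707, 0.0]
wrist_force: [0.6, -0.4, 0.3]
width: 0.0854
grasp_force: 0.0
```

>>> apply_moves --commands '[{"dx": 0,"dy": 0,"dz": -0.3,"ax": 0,"ay": 0,"az": 0},{"dx": 0,"dy": 0,"dz": -0.6,"ax": 0,"ay": 0,"az": 0},{"dx": 0,"dy": 0,"dz": -0.8,"ax": 0,"ay": 0,"az": 0},{"dx": 0,"dy": 0,"dz": -0.8,"ax": 0,"ay": 0,"az": 0},{"dx": 0,"dy": 0,"dz": -0.2,"ax": 0,"ay": 0,"az": 0},{"dx": 0,"dy": 0,"dz": 0,"ax": 0,"ay": 0,"az": 0},{"dx": 0,"dy": 0,"dz": 0,"ax": 0,"ay": 0,"az": 0}]'

```text
t: 24.88
ee_pos: [0.5924, -0.3425, 0.3323]
tool_rot: [-0.001, 0.707, 0.707, -0.0]
wrist_force: [0.1, 0.6, -0.3]
width: 0.0852
grasp_force: 0.0
```

```bash
python3 -W ignore -c "
from h import *
c=cam('wrist');im,d=eyes.grab_frame('wrist'); P=cloud('wrist',d,None,c)
q=P[(abs(P[:,0]-.59)<.04)&(abs(P[:,1]+.344)<.04)&(P[:,2]>.13)&(P[:,2]<.235)]
t=q[q[:,2]>.214]
print(len(q),len(t),np.round(t.mean(0),4), np.round(circ(q,.009),4))
look(); 
go(.475,-.1855,.2,90-24)"
```

```text
582 317 [ 0.5933 -0.3436  0.2201] [ 0.5935 -0.345   0.03  ]
top tall [ 0.4759 -0.1861] 108 63.8 99
top middle [0.433  0.2007] 100 125.3 83
top short [0.4365 0.0494] 88 140.2 55
top brush rel tcp -0.16 132 [ 0.0065 -0.0122] zmin -0.178
side tall [ 0.4733 -0.1854] 72 63.8 60
side middle [0.4302 0.2023] 97 124.0 77
side short [0.4335 0.0508] 81 138.9 75
side brush rel tcp -0.16 84 [-0.0081  0.0203] zmin -0.1786
t 25.02 pos [ 0.5924 -0.3425  0.3325] width 0.0853 rows 3 shift/row [ 0.872 -0.652  0.737] turn/row [-0.002 -0.001  0.799] total [ 2.615 -1.956  2.212] [-6.000e-03 -2.000e-03  2.398e+00]
```

>>> apply_moves --commands '[{"dx": 0.5,"dy": -0.6,"dz": 0,"ax": 0,"ay": 0,"az": 0},{"dx": 0.75,"dy": -0.6,"dz": 0,"ax": 0,"ay": 0,"az": 0},{"dx": 0.85,"dy": -0.5,"dz": 0,"ax": 0,"ay": 0,"az": 0},{"dx": 0.95,"dy": -0.3,"dz": 0,"ax": 0,"ay": 0,"az": 0},{"dx": 0.95,"dy": -0.2,"dz": 0,"ax": 0,"ay": 0,"az": 0},{"dx": 0.95,"dy": -0.2,"dz": 0,"ax": 0,"ay": 0,"az": 0},{"dx": 0.95,"dy": -0.1,"dz": 0,"ax": 0,"ay": 0,"az": 0},{"dx": 0.95,"dy": -0.1,"dz": 0,"ax": 0,"ay": 0,"az": 0}]'

```text
t: 26.02
ee_pos: [0.4449, 0.062, 0.3337]
tool_rot: [0.0, 0.707, 0.707, 0.0]
wrist_force: [2.2, 0.3, -0.9]
width: 0.0857
grasp_force: 0.0
```

>>> apply_moves --commands '[{"dx": 0.95,"dy": -0.08,"dz": 0.2,"ax": 0,"ay": 0,"az": 0},{"dx": 0.8,"dy": 0,"dz": 0.2,"ax": 0,"ay": 0,"az": 0},{"dx": 0.47,"dy": 0,"dz": 0.2,"ax": 0,"ay": 0,"az": 0},{"dx": 0,"dy": 0,"dz": 0.3,"ax": 0,"ay": 0,"az": -0.9},{"dx": 0,"dy": 0,"dz": 0.3,"ax": 0,"ay": 0,"az": -0.9},{"dx": 0,"dy": 0,"dz": 0.3,"ax": 0,"ay": 0,"az": -0.9},{"dx": 0,"dy": 0,"dz": 0.3,"ax": 0,"ay": 0,"az": -0.78},{"dx": 0,"dy": 0,"dz": 0,"ax": 0,"ay": 0,"az": 0}]'

```text
t: 27.02
ee_pos: [0.4403, 0.1932, 0.2249]
tool_rot: [-0.001, 0.464, 0.886, -0.001]
wrist_force: [0.5, 0.5, 1.4]
width: 0.0854
grasp_force: 0.0
```

>>> apply_moves --commands '[{"dx": 0,"dy": 0,"dz": 0,"ax": 0,"ay": 0,"az": 0},{"dx": 0,"dy": 0,"dz": 0,"ax": 0,"ay": 0,"az": 0},{"dx": 0,"dy": 0,"dz": 0,"ax": 0,"ay": 0,"az": 0}]'

```text
t: 27.4
ee_pos: [0.4408, 0.1937, 0.2261]
tool_rot: [0.0, 0.464, 0.886, 0.0]
wrist_force: [-0.5, 0.1, -0.4]
width: 0.0854
grasp_force: 0.0
```

```bash
python3 -W ignore -c "
from h import *
look(brush=False); look(['middle'],False,cams=['wrist'])
go(.4316,.2015,.059,124.8); print(np.round(state()['joint_pos'],2))"
```

```text
top tall [ 0.4758 -0.1862] 111 63.8 98
top middle none
top short [0.436  0.0498] 46 0.0 0
side tall [ 0.4733 -0.1845] 59 65.4 9
side middle [0.4302 0.2024] 100 124.1 82
side short [0.4336 0.051 ] 75 139.6 72
wrist middle [0.4323 0.2011] 861 124.8 448
t 27.55 pos [0.4407 0.1936 0.2259] width 0.0857 rows 4 shift/row [ 0.049 -0.013  0.695] turn/row [ 0.001  0.    -0.   ] total [ 0.195 -0.051  2.781] [ 0.003  0.001 -0.001]
[-0.17  0.62 -0.55  1.81  0.42  0.83 -0.32]
```

>>> apply_moves --commands '[{"dx": 0.188,"dy": -0.047,"dz": 0.4,"ax": 0,"ay": 0,"az": 0},{"dx": 0,"dy": 0,"dz": 0.6,"ax": 0,"ay": 0,"az": 0},{"dx": 0,"dy": 0,"dz": 0.6,"ax": 0,"ay": 0,"az": 0},{"dx": 0,"dy": 0,"dz": 0.6,"ax": 0,"ay": 0,"az": 0},{"dx": 0,"dy": 0,"dz": 0.58,"ax": 0,"ay": 0,"az": 0},{"dx": 0,"dy": 0,"dz": 0,"ax": 0,"ay": 0,"az": 0},{"dx": 0,"dy": 0,"dz": 0,"ax": 0,"ay": 0,"az": 0},{"dx": 0,"dy": 0,"dz": 0,"ax": 0,"ay": 0,"az": 0}]'

```text
t: 28.55
ee_pos: [0.4325, 0.2014, 0.0601]
tool_rot: [0.001, 0.463, 0.886, 0.001]
wrist_force: [0.3, 0.6, 0.3]
width: 0.0855
grasp_force: 0.0
```

>>> apply_moves --commands '[{"dx": 0,"dy": 0,"dz": 0,"ax": 0,"ay": 0,"az": 0},{"dx": 0,"dy": 0,"dz": 0,"ax": 0,"ay": 0,"az": 0},{"dx": 0,"dy": 0,"dz": 0,"ax": 0,"ay": 0,"az": 0},{"dx": 0,"dy": 0,"dz": 0,"ax": 0,"ay": 0,"az": 0},{"dx": 0,"dy": 0,"dz": 0,"ax": 0,"ay": 0,"az": 0}]' --gripper 0 --grip_force 70

```text
t: 29.18
ee_pos: [0.4321, 0.2012, 0.0597]
tool_rot: [0.0, 0.463, 0.886, 0.0]
wrist_force: [-2.1, -2.0, 16.2]
width: 0.0596
grasp_force: 72.4
```

>>> apply_moves --commands '[{"dx": 0,"dy": 0,"dz": -0.3,"ax": 0,"ay": 0,"az": 0},{"dx": 0,"dy": 0,"dz": -0.6,"ax": 0,"ay": 0,"az": 0},{"dx": 0,"dy": 0,"dz": -0.8,"ax": 0,"ay": 0,"az": 0.6},{"dx": 0,"dy": 0,"dz": -0.8,"ax": 0,"ay": 0,"az": 0.8},{"dx": 0,"dy": 0,"dz": -0.7,"ax": 0,"ay": 0,"az": 0.8},{"dx": 0,"dy": 0,"dz": -0.3,"ax": 0,"ay": 0,"az": 0.88},{"dx": 0,"dy": 0,"dz": 0,"ax": 0,"ay": 0,"az": 0},{"dx": 0,"dy": 0,"dz": 0,"ax": 0,"ay": 0,"az": 0}]'

```text
t: 30.18
ee_pos: [0.4316, 0.201, 0.2681]
tool_rot: [-0.0, 0.681, 0.733, -0.0]
wrist_force: [-0.5, 0.5, -3.0]
width: 0.0593
grasp_force: 76.7
```

```bash
cat >> h.py <<'E'
PD=np.array([-.817,-.059,.574])
ROOT=[np.array([.657,.2345,.18]),np.array([.666,.086,.18]),np.array([.677,-.065,.18])]
def held(name,cams=("top","side","wrist")):
    """rim circle and handle of the held mug, relative to TCP"""
    h,ro,hl,yl=MUG[name]; s=state(); tp=np.array(s["ee_pos"])
    for n in cams:
        c=cam(n); im,d=eyes.grab_frame(n); P=cloud(n,d,None,c)-tp
        P=P[np.hypot(P[:,0],P[:,1])<.11]
        m=np.hypot(P[:,0],P[:,1]); a=rot().as_matrix()[:,0]
        al=P[:,0]*a[0]+P[:,1]*a[1]; la=-P[:,0]*a[1]+P[:,1]*a[0]
        H=P[(al>ro+.005)&(al<ro+.05)&(abs(la)<.03)&(P[:,2]<.045)&(P[:,2]>-.09)]
        if len(H)>5:
            q=np.median(H[:,:2],0)
            print(n,"handle",len(H),"zrange",np.round(np.percentile(H[:,2],[2,50,98]),4),"az",round(float(np.degrees(np.arctan2(q[1],q[0]))),1),"far",round(float(np.percentile(al[(al>ro+.005)&(al<ro+.05)&(abs(la)<.03)&(P[:,2]<.045)&(P[:,2]>-.09)],98)),4))
        B=P[(m<.04)&(P[:,2]<.03)]
        if len(B)>5: print(n,"body",len(B),"z",np.round(np.percentile(B[:,2],[1,99]),4))
E
python3 -W ignore -c "
from h import *
im=eyes.grab_frame('wrist')[0]; save('w2',im)
held('middle');go(.5,.2,.3,94.1)"
```

```text
side handle 143 zrange [-0.0343  0.0036  0.0237] az 96.0 far 0.0793
side body 1154 z [-0.2707  0.0293]
wrist handle 2434 zrange [0.0171 0.0204 0.0222] az 94.0 far 0.0758
wrist body 16127 z [-0.2689  0.0295]
t 30.38 pos [0.4317 0.2011 0.2682] width 0.0595 rows 2 shift/row [-0.05   0.566 -0.265] turn/row [-0.003  0.001 -0.   ] total [-0.099  1.133 -0.53 ] [-0.005  0.002 -0.   ]
```

View pics/w2.png

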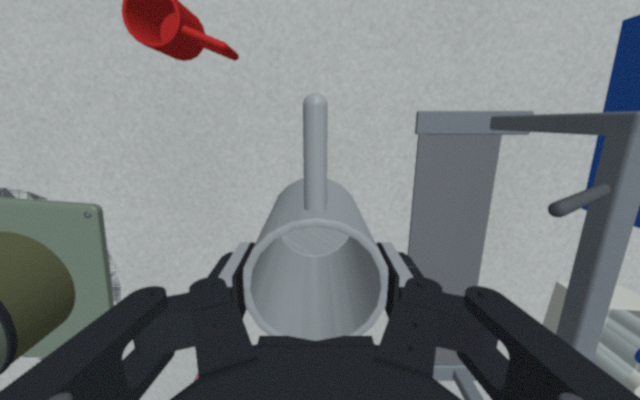

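```bash
cat >> h.py <<'E'
def hang(i,s,name,ztcp,down=0,yaw=94.1):
    """TCP goal with loop at s along peg i; ztcp = TCP height above the mug's underside at grasp"""
    h,ro,hl,yl=MUG[name]; a=np.radians(yaw)
    g=ROOT[i]+s*PD-np.array([yl*np.cos(a),yl*np.sin(a),hl-ztcp+down])
    print("s",s,np.round(g,4),end=" "); go(*g,yaw)
E
python3 -W ignore -c "
from h import *
hang(0,.15,'middle',.0597); hang(0,.06,'middle',.0597);"
```

```text
s 0.15 [0.538  0.1763 0.2758] t 30.38 pos [0.4317 0.2011 0.2682] width 0.0595 rows 2 shift/row [-0.269  0.868 -0.064] turn/row [-0.003  0.001 -0.   ] total [-0.539  1.737 -0.127] [-0.005  0.002 -0.   ]
s 0.06 [0.6115 0.1816 0.2241] t 30.38 pos [0.4317 0.2011 0.2682] width 0.0595 rows 4 shift/row [-0.134  0.742  0.183] turn/row [-0.001  0.    -0.   ] total [-0.538  2.966  0.732] [-0.005  0.002 -0.   ]
```

>>> apply_moves --commands '[{"dx": -0.18,"dy": 0.3,"dz": -0.127,"ax": 0,"ay": 0,"az": 0},{"dx": -0.18,"dy": 0.5,"dz": 0,"ax": 0,"ay": 0,"az": 0},{"dx": -0.18,"dy": 0.5,"dz": 0,"ax": 0,"ay": 0,"az": 0},{"dx": 0,"dy": 0.437,"dz": 0,"ax": 0,"ay": 0,"az": 0},{"dx": 0,"dy": 0,"dz": 0,"ax": 0,"ay": 0,"az": 0},{"dx": 0,"dy": 0,"dz": 0,"ax": 0,"ay": 0,"az": 0},{"dx": 0,"dy": 0,"dz": 0,"ax": 0,"ay": 0,"az": 0}]'

```text
t: 31.25
ee_pos: [0.5377, 0.1763, 0.2766]
tool_rot: [0.0, 0.682, 0.732, 0.0]
wrist_force: [-0.2, -0.4, -2.3]
width: 0.0591
grasp_force: 76.8
```

```bash
python3 -W ignore -c "
from h import *
im,d=eyes.grab_frame('wrist'); save('w3',im)
im,d=eyes.grab_frame('side'); save('s3',cv2.resize(im[80:320,130:450],None,fx=2.5,fy=2.5)[:600,:800])
P=cloud('side',d); tp=np.array(state()['ee_pos'])
hang(0,.06,'middle',.0597)"
```

```text
s 0.06 [0.6115 0.1816 0.2241] t 31.35 pos [0.5379 0.1763 0.2768] width 0.0592 rows 2 shift/row [0.001 0.615 0.439] turn/row [ 0.001 -0.    -0.003] total [0.002 1.23  0.877] [ 0.002 -0.    -0.006]
```

View pics/w3.png

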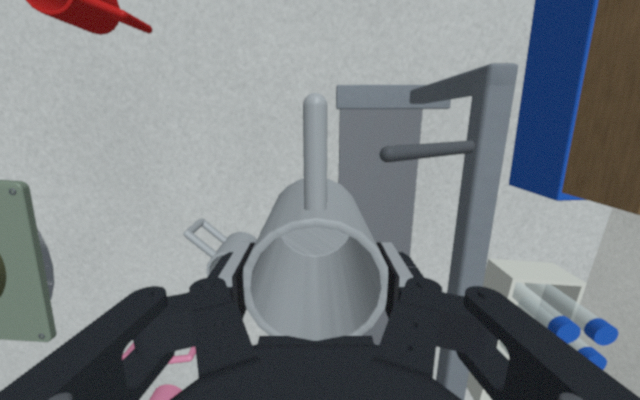

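View pics/s3.png

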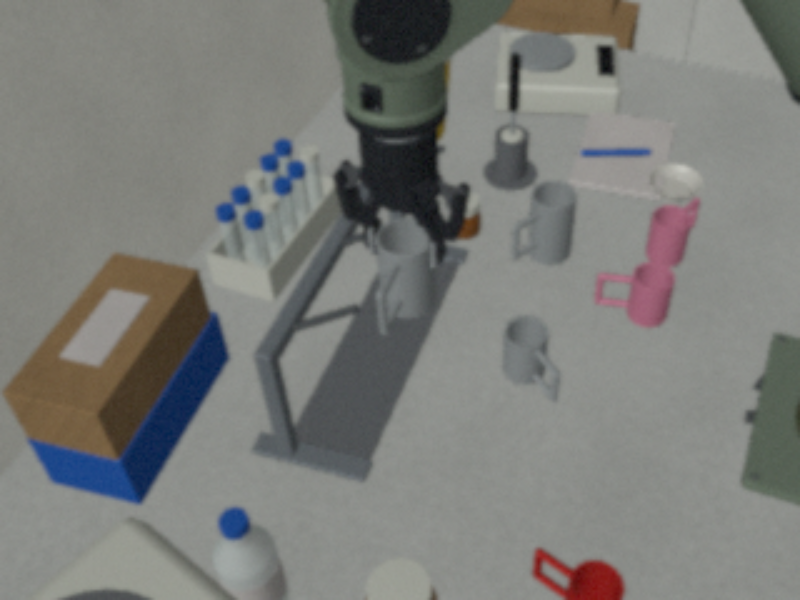

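>>> apply_moves --commands '[{"dx": 0,"dy": 0.2,"dz": 0.142,"ax": 0,"ay": 0,"az": 0},{"dx": 0,"dy": 0.25,"dz": 0.178,"ax": 0,"ay": 0,"az": 0},{"dx": 0,"dy": 0.25,"dz": 0.178,"ax": 0,"ay": 0,"az": 0},{"dx": 0,"dy": 0.25,"dz": 0.178,"ax": 0,"ay": 0,"az": 0},{"dx": 0,"dy": 0.28,"dz": 0.2,"ax": 0,"ay": 0,"az": 0},{"dx": 0,"dy": 0,"dz": 0,"ax": 0,"ay": 0,"az": 0},{"dx": 0,"dy": 0,"dz": 0,"ax": 0,"ay": 0,"az": 0}]'

```text
t: 32.22
ee_pos: [0.6117, 0.1814, 0.2239]
tool_rot: [-0.0, 0.682, 0.731, 0.0]
wrist_force: [0.3, 0.3, -2.0]
width: 0.0591
grasp_force: 76.7
```

>>> apply_moves --commands '[{"dx": 0,"dy": 0,"dz": 0.07,"ax": 0,"ay": 0,"az": 0},{"dx": 0,"dy": 0,"dz": 0.05,"ax": 0,"ay": 0,"az": 0},{"dx": 0,"dy": 0,"dz": 0,"ax": 0,"ay": 0,"az": 0},{"dx": 0,"dy": 0,"dz": 0,"ax": 0,"ay": 0,"az": 0}]'

```text
t: 32.72
ee_pos: [0.6118, 0.1814, 0.2169]
tool_rot: [0.0, 0.682, 0.731, 0.0]
wrist_force: [-0.1, -0.5, -2.0]
width: 0.0591
grasp_force: 76.7
```

```bash
python3 -W ignore -c "
from h import *
im,d=eyes.grab_frame('wrist'); save('w4',im)
im,d=eyes.grab_frame('side'); save('s4',cv2.resize(im[80:320,130:450],None,fx=2.5,fy=2.5)[200:500,100:500])
hang(0,.06,'middle',.0597)"
```

```text
s 0.06 [0.6115 0.1816 0.2241] t 32.83 pos [0.6118 0.1814 0.2169] width 0.0598 rows 1 shift/row [ 0.004 -0.004 -0.12 ] turn/row [ 0.002 -0.001 -0.008] total [ 0.004 -0.004 -0.12 ] [ 0.002 -0.001 -0.008]
```

View pics/w4.png

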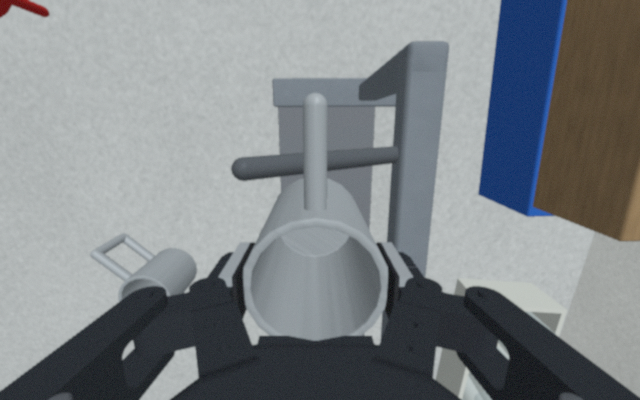

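>>> apply_moves --commands '[{"dx": 0,"dy": 0,"dz": 0.05,"ax": 0,"ay": 0,"az": 0},{"dx": 0,"dy": 0,"dz": 0.03,"ax": 0,"ay": 0,"az": 0},{"dx": 0,"dy": 0,"dz": 0,"ax": 0,"ay": 0,"az": 0},{"dx": 0,"dy": 0,"dz": 0,"ax": 0,"ay": 0,"az": 0}]' --grip_force 20

```text
t: 33.33
ee_pos: [0.6118, 0.1814, 0.2121]
tool_rot: [0.0, 0.682, 0.731, 0.0]
wrist_force: [0.8, -0.4, -2.2]
width: 0.0591
grasp_force: 76.7
```

>>> apply_moves --commands '[{"dx": 0,"dy": 0,"dz": 0,"ax": 0,"ay": 0,"az": 0},{"dx": 0,"dy": 0,"dz": 0,"ax": 0,"ay": 0,"az": 0},{"dx": 0,"dy": 0,"dz": 0,"ax": 0,"ay": 0,"az": 0},{"dx": 0,"dy": 0,"dz": 0,"ax": 0,"ay": 0,"az": 0},{"dx": 0,"dy": 0,"dz": 0,"ax": 0,"ay": 0,"az": 0},{"dx": 0,"dy": 0,"dz": 0,"ax": 0,"ay": 0,"az": 0}]' --gripper 0.8

```text
t: 34.08
ee_pos: [0.6118, 0.1814, 0.212]
tool_rot: [0.0, 0.682, 0.731, 0.0]
wrist_force: [0.4, -0.7, -0.1]
width: 0.0685
grasp_force: 0.0
```

>>> apply_moves --commands '[{"dx": 0,"dy": 0,"dz": 0,"ax": 0,"ay": 0,"az": 0},{"dx": 0,"dy": 0,"dz": -0.3,"ax": 0,"ay": 0,"az": 0},{"dx": 0,"dy": 0,"dz": -0.4,"ax": 0,"ay": 0,"az": 0},{"dx": 0,"dy": 0,"dz": -0.5,"ax": 0,"ay": 0,"az": 0},{"dx": 0,"dy": 0,"dz": -0.5,"ax": 0,"ay": 0,"az": 0},{"dx": 0,"dy": 0,"dz": 0,"ax": 0,"ay": 0,"az": 0}]' --gripper 1

```text
t: 34.83
ee_pos: [0.6122, 0.1817, 0.3159]
tool_rot: [0.001, 0.682, 0.731, 0.002]
wrist_force: [-0.6, 0.3, -0.4]
width: 0.0854
grasp_force: 0.0
```

```bash
python3 -W ignore -c "
from h import *
im,d=eyes.grab_frame('wrist'); a=im
im,d=eyes.grab_frame('side'); s=cv2.resize(im[80:320,130:450],(400,300))
save('c5',np.hstack([cv2.resize(a,(400,300)),s]))
look(['tall','short'],False); go(.4348,.0500,.25,139.8)"
```

```text
top tall [ 0.4758 -0.1861] 113 62.9 98
top short none
side tall [ 0.4732 -0.1847] 74 64.7 66
side short [0.4334 0.0508] 70 138.7 73
t 35.02 pos [0.6116 0.1812 0.3132] width 0.0854 rows 5 shift/row [-0.395 -0.618  0.211] turn/row [-0.001 -0.    -0.916] total [-1.975 -3.091  1.057] [-0.006 -0.    -4.578]
```

View pics/c5.png

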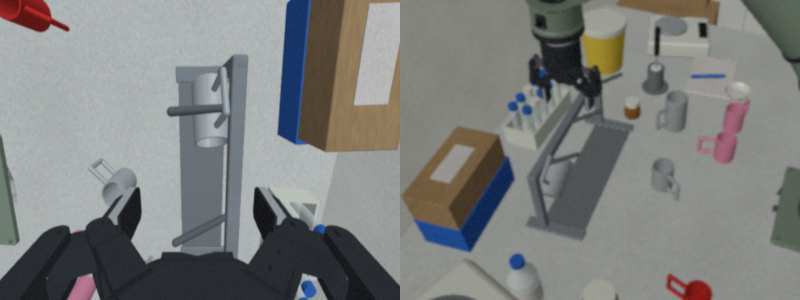

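>>> apply_moves --commands '[{"dx": -0.2,"dy": -0.6,"dz": 0,"ax": 0,"ay": 0,"az": 0},{"dx": -0.5,"dy": -0.8,"dz": 0,"ax": 0,"ay": 0,"az": 0},{"dx": -0.6,"dy": -0.8,"dz": 0,"ax": 0,"ay": 0,"az": 0},{"dx": -0.675,"dy": -0.891,"dz": 0,"ax": 0,"ay": 0,"az": 0},{"dx": 0,"dy": 0,"dz": 0.3,"ax": 0,"ay": 0,"az": -0.95},{"dx": 0,"dy": 0,"dz": 0.4,"ax": 0,"ay": 0,"az": -0.95},{"dx": 0,"dy": 0,"dz": 0.4,"ax": 0,"ay": 0,"az": -0.95},{"dx": 0,"dy": 0,"dz": 0.4,"ax": 0,"ay": 0,"az": -0.95}]'

```text
t: 36.02
ee_pos: [0.4382, 0.0531, 0.2229]
tool_rot: [-0.0, 0.404, 0.915, 0.0]
wrist_force: [0.1, -0.2, -0.7]
width: 0.0852
grasp_force: 0.0
```

>>> apply_moves --commands '[{"dx": 0,"dy": 0,"dz": 0,"ax": 0,"ay": 0,"az": -0.78},{"dx": 0,"dy": 0,"dz": 0,"ax": 0,"ay": 0,"az": 0},{"dx": 0,"dy": 0,"dz": 0,"ax": 0,"ay": 0,"az": 0},{"dx": 0,"dy": 0,"dz": 0,"ax": 0,"ay": 0,"az": 0},{"dx": 0,"dy": 0,"dz": 0,"ax": 0,"ay": 0,"az": 0}]'

```text
t: 36.65
ee_pos: [0.4385, 0.0532, 0.2241]
tool_rot: [0.0, 0.344, 0.939, 0.0]
wrist_force: [-0.1, 0.7, 0.7]
width: 0.0855
grasp_force: 0.0
```

```bash
python3 -W ignore -c "
from h import *
look(['short'],False,cams=['wrist','side'])
go(.4348,.0502,.043,139.8); print(np.round(state()['joint_pos'],2))"
```

```text
wrist short [0.4358 0.0496] 708 140.6 397
side short [0.4335 0.0514] 79 139.9 76
t 36.75 pos [0.4385 0.0532 0.224 ] width 0.0851 rows 4 shift/row [ 0.004 -0.02   0.754] turn/row [ 0.  0. -0.] total [ 0.016 -0.079  3.017] [ 0.002  0.002 -0.001]
[ 0.18  0.58 -0.63  1.94  0.48  0.77  0.14]
```

>>> apply_moves --commands '[{"dx": 0.01,"dy": -0.075,"dz": 0.4,"ax": 0,"ay": 0,"az": 0},{"dx": 0,"dy": 0,"dz": 0.7,"ax": 0,"ay": 0,"az": 0},{"dx": 0,"dy": 0,"dz": 0.7,"ax": 0,"ay": 0,"az": 0},{"dx": 0,"dy": 0,"dz": 0.7,"ax": 0,"ay": 0,"az": 0},{"dx": 0,"dy": 0,"dz": 0.5,"ax": 0,"ay": 0,"az": 0},{"dx": 0,"dy": 0,"dz": 0,"ax": 0,"ay": 0,"az": 0},{"dx": 0,"dy": 0,"dz": 0,"ax": 0,"ay": 0,"az": 0},{"dx": 0,"dy": 0,"dz": 0,"ax": 0,"ay": 0,"az": 0}]'

```text
t: 37.75
ee_pos: [0.4357, 0.05, 0.0451]
tool_rot: [0.001, 0.344, 0.939, 0.001]
wrist_force: [0.9, -0.4, -0.4]
width: 0.0854
grasp_force: 0.0
```

>>> apply_moves --commands '[{"dx": 0,"dy": 0,"dz": 0,"ax": 0,"ay": 0,"az": 0},{"dx": 0,"dy": 0,"dz": 0,"ax": 0,"ay": 0,"az": 0},{"dx": 0,"dy": 0,"dz": 0,"ax": 0,"ay": 0,"az": 0},{"dx": 0,"dy": 0,"dz": 0,"ax": 0,"ay": 0,"az": 0},{"dx": 0,"dy": 0,"dz": 0,"ax": 0,"ay": 0,"az": 0}]' --gripper 0 --grip_force 70

```text
t: 38.38
ee_pos: [0.4353, 0.0499, 0.0446]
tool_rot: [0.001, 0.344, 0.939, 0.0]
wrist_force: [-2.0, -2.2, 16.1]
width: 0.0554
grasp_force: 71.1
```

>>> apply_moves --commands '[{"dx": 0,"dy": 0,"dz": -0.3,"ax": 0,"ay": 0,"az": 0},{"dx": 0,"dy": 0,"dz": -0.6,"ax": 0,"ay": 0,"az": 0.7},{"dx": 0,"dy": 0,"dz": -0.8,"ax": 0,"ay": 0,"az": 0.8},{"dx": 0,"dy": 0,"dz": -0.8,"ax": 0,"ay": 0,"az": 0.8},{"dx": 0,"dy": 0,"dz": -0.8,"ax": 0,"ay": 0,"az": 0.8},{"dx": 0,"dy": 0,"dz": -0.4,"ax": 0,"ay": 0,"az": 0.8},{"dx": 0,"dy": 0,"dz": 0,"ax": 0,"ay": 0,"az": 0.68},{"dx": 0,"dy": 0,"dz": 0,"ax": 0,"ay": 0,"az": 0}]'

```text
t: 39.38
ee_pos: [0.4349, 0.0501, 0.2662]
tool_rot: [0.0, 0.682, 0.732, 0.0]
wrist_force: [0.9, 0.1, -1.0]
width: 0.0552
grasp_force: 75.2
```

```bash
python3 -W ignore -c "
from h import *
held('short',['wrist','side']); hang(1,.15,'short',.0432); hang(1,.06,'short',.0432);look(['tall'],False)"
```

```text
wrist handle 2408 zrange [0.0181 0.0212 0.023 ] az 94.8 far 0.0735
wrist body 17664 z [-0.2671  0.0298]
side handle 103 zrange [-0.0299  0.0084  0.0242] az 97.1 far 0.0771
side body 893 z [-0.2684  0.0297]
s 0.15 [0.5468 0.0298 0.2713] t 39.48 pos [0.4349 0.0501 0.2658] width 0.055 rows 3 shift/row [-0.158  0.612 -0.031] turn/row [-0.001 -0.     0.003] total [-0.475  1.836 -0.092] [-0.002 -0.     0.01 ]
s 0.06 [0.6204 0.0351 0.2196] t 39.48 pos [0.4349 0.0501 0.2658] width 0.055 rows 4 shift/row [-0.119  0.766  0.192] turn/row [-0.    -0.     0.002] total [-0.476  3.065  0.768] [-0.002 -0.     0.01 ]
top tall [ 0.4757 -0.1862] 105 63.3 96
side tall [ 0.4739 -0.1835] 6 62.5 2
```

>>> apply_moves --commands '[{"dx": -0.15,"dy": 0.35,"dz": -0.115,"ax": 0,"ay": 0,"az": 0},{"dx": -0.15,"dy": 0.5,"dz": 0,"ax": 0,"ay": 0,"az": 0},{"dx": -0.175,"dy": 0.55,"dz": 0,"ax": 0,"ay": 0,"az": 0},{"dx": 0,"dy": 0.436,"dz": 0,"ax": 0,"ay": 0,"az": 0},{"dx": 0,"dy": 0,"dz": 0,"ax": 0,"ay": 0,"az": 0},{"dx": 0,"dy": 0,"dz": 0,"ax": 0,"ay": 0,"az": 0},{"dx": 0,"dy": 0,"dz": 0,"ax": 0,"ay": 0,"az": 0}]'

```text
t: 40.45
ee_pos: [0.5466, 0.0294, 0.273]
tool_rot: [0.0, 0.682, 0.732, 0.0]
wrist_force: [-1.2, 0.6, -2.0]
width: 0.0553
grasp_force: 75.2
```

```bash
python3 -W ignore -c "
from h import *
im,d=eyes.grab_frame('wrist'); save('w6',cv2.resize(im,(480,300)))
hang(1,.15,'short',.0446);hang(1,.06,'short',.0446)"
```

```text
s 0.15 [0.5468 0.0298 0.2727] t 40.5 pos [0.5467 0.0293 0.2731] width 0.0556 rows 1 shift/row [0.007 0.003 0.007] turn/row [ 0.002  0.    -0.007] total [0.007 0.003 0.007] [ 0.002  0.    -0.007]
s 0.06 [0.6204 0.0351 0.221 ] t 40.5 pos [0.5467 0.0293 0.2731] width 0.0556 rows 2 shift/row [0.005 0.616 0.434] turn/row [ 0.001  0.    -0.003] total [0.009 1.231 0.868] [ 0.002  0.    -0.007]
```

View pics/w6.png

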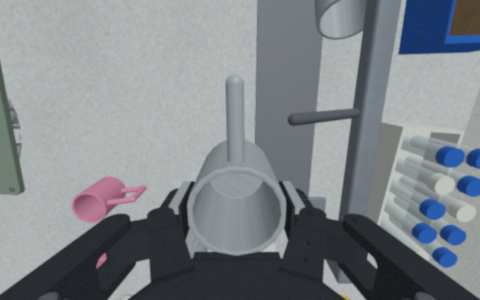

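Peg tip at (293,119), in line with the mid of the handle (235, 75–160); go in along the peg, lower and release.

>>> apply_moves --commands '[{"dx": 0.009,"dy": 0.2,"dz": 0.142,"ax": 0,"ay": 0,"az": 0},{"dx": 0,"dy": 0.25,"dz": 0.177,"ax": 0,"ay": 0,"az": 0},{"dx": 0,"dy": 0.25,"dz": 0.177,"ax": 0,"ay": 0,"az": 0},{"dx": 0,"dy": 0.25,"dz": 0.177,"ax": 0,"ay": 0,"az": 0},{"dx": 0,"dy": 0.28,"dz": 0.195,"ax": 0,"ay": 0,"az": 0},{"dx": 0,"dy": 0,"dz": 0,"ax": 0,"ay": 0,"az": 0},{"dx": 0,"dy": 0,"dz": 0,"ax": 0,"ay": 0,"az": 0}]'

```text
t: 41.38
ee_pos: [0.6205, 0.0352, 0.2208]
tool_rot: [-0.0, 0.682, 0.732, 0.0]
wrist_force: [0.0, -0.4, -0.9]
width: 0.0549
grasp_force: 75.2
```

>>> apply_moves --commands '[{"dx": 0,"dy": 0,"dz": 0.07,"ax": 0,"ay": 0,"az": 0},{"dx": 0,"dy": 0,"dz": 0.07,"ax": 0,"ay": 0,"az": 0},{"dx": 0,"dy": 0,"dz": 0,"ax": 0,"ay": 0,"az": 0},{"dx": 0,"dy": 0,"dz": 0,"ax": 0,"ay": 0,"az": 0}]'

```text
t: 41.88
ee_pos: [0.6206, 0.0351, 0.2125]
tool_rot: [0.0, 0.682, 0.731, 0.0]
wrist_force: [0.6, -0.3, -0.4]
width: 0.0556
grasp_force: 75.2
```

```bash
python3 -W ignore -c "
from h import *
im,d=eyes.grab_frame('wrist'); save('w7',cv2.resize(im,(480,300)))
hang(1,.06,'short',.0446)"
```

```text
s 0.06 [0.6204 0.0351 0.221 ] t 41.92 pos [0.6207 0.0351 0.2126] width 0.0552 rows 1 shift/row [-0.    -0.005 -0.141] turn/row [ 0.003 -0.001 -0.008] total [-0.    -0.005 -0.141] [ 0.003 -0.001 -0.008]
```

View pics/w7.png

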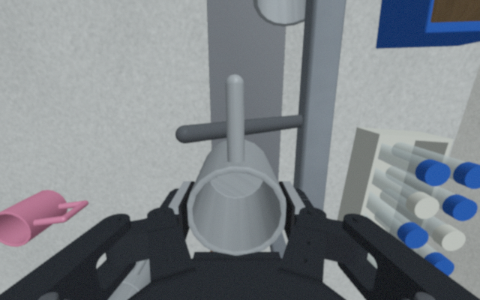

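>>> apply_moves --commands '[{"dx": 0,"dy": 0,"dz": 0,"ax": 0,"ay": 0,"az": 0},{"dx": 0,"dy": 0,"dz": 0,"ax": 0,"ay": 0,"az": 0},{"dx": 0,"dy": 0,"dz": 0,"ax": 0,"ay": 0,"az": 0},{"dx": 0,"dy": 0,"dz": 0,"ax": 0,"ay": 0,"az": 0},{"dx": 0,"dy": 0,"dz": 0,"ax": 0,"ay": 0,"az": 0},{"dx": 0,"dy": 0,"dz": 0,"ax": 0,"ay": 0,"az": 0}]' --gripper 0.76

```text
t: 42.68
ee_pos: [0.6206, 0.0351, 0.2124]
tool_rot: [0.0, 0.682, 0.731, 0.0]
wrist_force: [0.2, 0.2, -0.2]
width: 0.0648
grasp_force: 0.0
```

>>> apply_moves --commands '[{"dx": 0,"dy": 0,"dz": 0,"ax": 0,"ay": 0,"az": 0},{"dx": 0,"dy": 0,"dz": -0.3,"ax": 0,"ay": 0,"az": 0},{"dx": 0,"dy": 0,"dz": -0.4,"ax": 0,"ay": 0,"az": 0},{"dx": 0,"dy": 0,"dz": -0.5,"ax": 0,"ay": 0,"az": 0},{"dx": 0,"dy": 0,"dz": -0.5,"ax": 0,"ay": 0,"az": 0},{"dx": 0,"dy": 0,"dz": 0,"ax": 0,"ay": 0,"az": 0}]' --gripper 1

```text
t: 43.42
ee_pos: [0.6211, 0.0353, 0.3163]
tool_rot: [0.001, 0.682, 0.731, 0.001]
wrist_force: [-0.1, -0.7, -1.3]
width: 0.0854
grasp_force: 0.0
```

```bash
python3 -W ignore -c "
from h import *
im,d=eyes.grab_frame('wrist'); a=im
im,d=eyes.grab_frame('side'); s=cv2.resize(im[80:320,130:450],(400,300))
save('c8',np.hstack([cv2.resize(a,(400,300)),s]))
look(['tall'],False); go(.4748,-.1857,.25,64)"
```

```text
top tall none
side tall [ 0.4738 -0.185 ] 74 64.3 61
t 43.62 pos [0.6204 0.035  0.3136] width 0.0856 rows 4 shift/row [-0.875 -0.669  0.266] turn/row [-0.001  0.     0.75 ] total [-3.499 -2.677  1.064] [-5.000e-03  2.000e-03  3.002e+00]
```

View pics/c8.png

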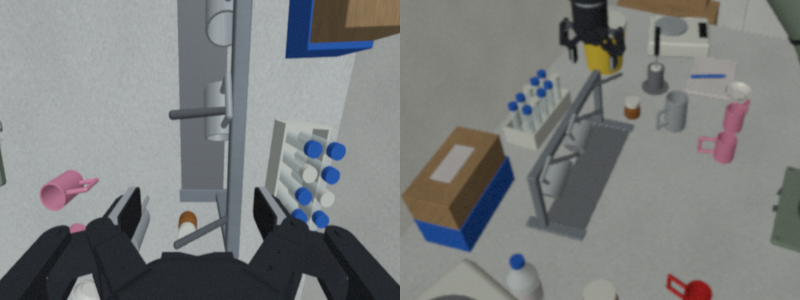

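Both hang. Now the tall mug.

>>> apply_moves --commands '[{"dx": -0.3,"dy": -0.6,"dz": 0,"ax": 0,"ay": 0,"az": 0},{"dx": -0.7,"dy": -0.7,"dz": 0,"ax": 0,"ay": 0,"az": 0},{"dx": -0.8,"dy": -0.7,"dz": 0,"ax": 0,"ay": 0,"az": 0},{"dx": -0.9,"dy": -0.5,"dz": 0,"ax": 0,"ay": 0,"az": 0},{"dx": -0.8,"dy": -0.177,"dz": 0.2,"ax": 0,"ay": 0,"az": 0},{"dx": 0,"dy": 0,"dz": 0.3,"ax": 0,"ay": 0,"az": 0.9},{"dx": 0,"dy": 0,"dz": 0.3,"ax": 0,"ay": 0,"az": 0.9},{"dx": 0,"dy": 0,"dz": 0.2,"ax": 0,"ay": 0,"az": 0.9}]'

```text
t: 44.62
ee_pos: [0.4754, -0.1847, 0.2532]
tool_rot: [-0.001, 0.835, 0.55, -0.0]
wrist_force: [1.0, -0.2, -0.3]
width: 0.0851
grasp_force: 0.0
```

>>> apply_moves --commands '[{"dx": 0,"dy": 0,"dz": 0,"ax": 0,"ay": 0,"az": 0.3},{"dx": 0,"dy": 0,"dz": 0,"ax": 0,"ay": 0,"az": 0},{"dx": 0,"dy": 0,"dz": 0,"ax": 0,"ay": 0,"az": 0},{"dx": 0,"dy": 0,"dz": 0,"ax": 0,"ay": 0,"az": 0},{"dx": 0,"dy": 0,"dz": 0,"ax": 0,"ay": 0,"az": 0}]'

```text
t: 45.25
ee_pos: [0.4759, -0.1846, 0.2544]
tool_rot: [0.0, 0.848, 0.53, 0.0]
wrist_force: [-0.4, 0.4, 0.2]
width: 0.0856
grasp_force: 0.0
```

```bash
python3 -W ignore -c "
from h import *
look(['tall'],False,cams=['wrist','side'])
go(.4748,-.1857,.075,64); print(np.round(state()['joint_pos'],2))"
```

```text
wrist tall [ 0.4757 -0.1869] 846 63.5 384
side tall [ 0.4732 -0.1848] 73 64.2 63
t 45.35 pos [ 0.4758 -0.1846  0.2544] width 0.0853 rows 4 shift/row [-0.006 -0.002  0.748] turn/row [ 0.    -0.     0.001] total [-0.024 -0.009  2.99 ] [ 0.001 -0.001  0.003]
[ 0.47  0.59 -0.29  1.68  0.21  0.91 -0.35]
```

>>> apply_moves --commands '[{"dx": -0.026,"dy": 0,"dz": 0.4,"ax": 0,"ay": 0,"az": 0},{"dx": 0,"dy": 0,"dz": 0.7,"ax": 0,"ay": 0,"az": 0},{"dx": 0,"dy": 0,"dz": 0.7,"ax": 0,"ay": 0,"az": 0},{"dx": 0,"dy": 0,"dz": 0.7,"ax": 0,"ay": 0,"az": 0},{"dx": 0,"dy": 0,"dz": 0.49,"ax": 0,"ay": 0,"az": 0},{"dx": 0,"dy": 0,"dz": 0,"ax": 0,"ay": 0,"az": 0},{"dx": 0,"dy": 0,"dz": 0,"ax": 0,"ay": 0,"az": 0},{"dx": 0,"dy": 0,"dz": 0,"ax": 0,"ay": 0,"az": 0}]'

```text
t: 46.35
ee_pos: [0.4757, -0.1862, 0.0762]
tool_rot: [0.001, 0.848, 0.53, 0.001]
wrist_force: [0.5, -0.2, 0.9]
width: 0.0854
grasp_force: 0.0
```

>>> apply_moves --commands '[{"dx": 0,"dy": 0,"dz": 0,"ax": 0,"ay": 0,"az": 0},{"dx": 0,"dy": 0,"dz": 0,"ax": 0,"ay": 0,"az": 0},{"dx": 0,"dy": 0,"dz": 0,"ax": 0,"ay": 0,"az": 0},{"dx": 0,"dy": 0,"dz": 0,"ax": 0,"ay": 0,"az": 0},{"dx": 0,"dy": 0,"dz": 0,"ax": 0,"ay": 0,"az": 0}]' --gripper 0 --grip_force 70

```text
t: 46.98
ee_pos: [0.4756, -0.1862, 0.0758]
tool_rot: [0.001, 0.848, 0.53, 0.001]
wrist_force: [-0.5, 0.1, 14.6]
width: 0.0634
grasp_force: 74.3
```

>>> apply_moves --commands '[{"dx": 0,"dy": 0,"dz": -0.3,"ax": 0,"ay": 0,"az": 0},{"dx": 0,"dy": 0,"dz": -0.6,"ax": 0,"ay": 0,"az": 0},{"dx": 0,"dy": 0,"dz": -0.8,"ax": 0,"ay": 0,"az": -0.6},{"dx": 0,"dy": 0,"dz": -0.8,"ax": 0,"ay": 0,"az": -0.8},{"dx": 0,"dy": 0,"dz": -0.7,"ax": 0,"ay": 0,"az": -0.8},{"dx": 0,"dy": 0,"dz": -0.3,"ax": 0,"ay": 0,"az": -0.8},{"dx": 0,"dy": 0,"dz": 0,"ax": 0,"ay": 0,"az": 0},{"dx": 0,"dy": 0,"dz": 0,"ax": 0,"ay": 0,"az": 0}]'

```text
t: 47.98
ee_pos: [0.4748, -0.186, 0.2841]
tool_rot: [-0.001, 0.683, 0.73, -0.0]
wrist_force: [0.2, -0.4, -1.5]
width: 0.063
grasp_force: 78.4
```

```bash
python3 -W ignore -c "
from h import *
held('tall',['wrist','side']); hang(2,.15,'tall',.076); hang(2,.06,'tall',.076)"
```

```text
wrist handle 2367 zrange [0.0147 0.0181 0.0198] az 93.3 far 0.0773
wrist body 17375 z [-0.2848  0.0294]
side handle 85 zrange [-0.0407 -0.0025  0.0213] az 95.2 far 0.0813
side body 812 z [-0.2865  0.0292]
s 0.15 [ 0.5581 -0.1252  0.2801] t 48.08 pos [ 0.4749 -0.1859  0.2841] width 0.0628 rows 2 shift/row [0.457 0.726 0.033] turn/row [-0.003 -0.002 -0.01 ] total [0.914 1.453 0.066] [-0.006 -0.004 -0.019]
s 0.06 [ 0.6317 -0.1199  0.2284] t 48.08 pos [ 0.4749 -0.1859  0.2841] width 0.0628 rows 3 shift/row [0.306 0.894 0.308] turn/row [-0.002 -0.001 -0.006] total [0.918 2.683 0.925] [-0.006 -0.004 -0.019]
```

>>> apply_moves --commands '[{"dx": 0.3,"dy": 0.25,"dz": 0.066,"ax": 0,"ay": 0,"az": 0},{"dx": 0.3,"dy": 0.4,"dz": 0,"ax": 0,"ay": 0,"az": 0},{"dx": 0.314,"dy": 0.45,"dz": 0,"ax": 0,"ay": 0,"az": 0},{"dx": 0,"dy": 0.353,"dz": 0,"ax": 0,"ay": 0,"az": 0},{"dx": 0,"dy": 0,"dz": 0,"ax": 0,"ay": 0,"az": 0},{"dx": 0,"dy": 0,"dz": 0,"ax": 0,"ay": 0,"az": 0},{"dx": 0,"dy": 0,"dz": 0,"ax": 0,"ay": 0,"az": 0}]'

```text
t: 48.95
ee_pos: [0.5578, -0.1255, 0.281]
tool_rot: [0.0, 0.682, 0.731, -0.0]
wrist_force: [0.3, -0.0, -2.1]
width: 0.0635
grasp_force: 78.3
```

```bash
python3 -W ignore -c "
from h import *
im,d=eyes.grab_frame('wrist'); save('w9',cv2.resize(im,(480,300)))
hang(2,.15,'tall',.076);hang(2,.06,'tall',.076)"
```

```text
s 0.15 [ 0.5581 -0.1252  0.2801] t 49.0 pos [ 0.5579 -0.1255  0.2811] width 0.0632 rows 1 shift/row [0.004 0.004 0.017] turn/row [ 0.001  0.001 -0.012] total [0.004 0.004 0.017] [ 0.001  0.001 -0.012]
s 0.06 [ 0.6317 -0.1199  0.2284] t 49.0 pos [ 0.5579 -0.1255  0.2811] width 0.0632 rows 2 shift/row [0.004 0.616 0.439] turn/row [ 0.     0.    -0.006] total [0.007 1.232 0.878] [ 0.001  0.001 -0.012]
```

View pics/w9.png

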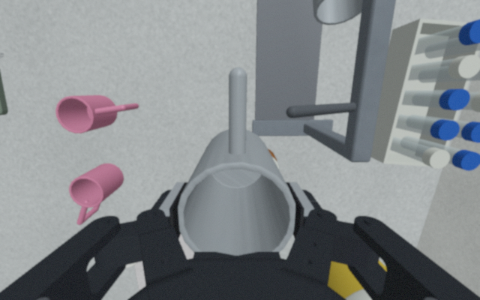

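Peg tip at (292,111), in line with the handle (237, 70–150); insert, lower, release.

>>> apply_moves --commands '[{"dx": 0.007,"dy": 0.2,"dz": 0.142,"ax": 0,"ay": 0,"az": 0},{"dx": 0,"dy": 0.25,"dz": 0.178,"ax": 0,"ay": 0,"az": 0},{"dx": 0,"dy": 0.25,"dz": 0.178,"ax": 0,"ay": 0,"az": 0},{"dx": 0,"dy": 0.25,"dz": 0.178,"ax": 0,"ay": 0,"az": 0},{"dx": 0,"dy": 0.28,"dz": 0.2,"ax": 0,"ay": 0,"az": 0},{"dx": 0,"dy": 0,"dz": 0,"ax": 0,"ay": 0,"az": 0},{"dx": 0,"dy": 0,"dz": 0,"ax": 0,"ay": 0,"az": 0}]'

```text
t: 49.88
ee_pos: [0.6318, -0.1196, 0.2284]
tool_rot: [0.0, 0.682, 0.731, 0.0]
wrist_force: [-0.2, -0.1, -2.7]
width: 0.0631
grasp_force: 78.2
```

>>> apply_moves --commands '[{"dx": 0,"dy": 0,"dz": 0.07,"ax": 0,"ay": 0,"az": 0},{"dx": 0,"dy": 0,"dz": 0.07,"ax": 0,"ay": 0,"az": 0},{"dx": 0,"dy": 0,"dz": 0.06,"ax": 0,"ay": 0,"az": 0},{"dx": 0,"dy": 0,"dz": 0,"ax": 0,"ay": 0,"az": 0},{"dx": 0,"dy": 0,"dz": 0,"ax": 0,"ay": 0,"az": 0}]'

```text
t: 50.5
ee_pos: [0.632, -0.1196, 0.2166]
tool_rot: [0.0, 0.682, 0.731, 0.0]
wrist_force: [1.0, -0.2, -1.6]
width: 0.0634
grasp_force: 78.2
```

```bash
python3 -W ignore -c "
from h import *
im,d=eyes.grab_frame('wrist'); save('w10',cv2.resize(im,(480,300)))
hang(2,.06,'tall',.076)"
```

```text
s 0.06 [ 0.6317 -0.1199  0.2284] t 50.55 pos [ 0.632  -0.1196  0.2166] width 0.0632 rows 1 shift/row [-0.005 -0.005 -0.197] turn/row [ 0.003 -0.    -0.008] total [-0.005 -0.005 -0.197] [ 0.003 -0.    -0.008]
```

View pics/w10.png

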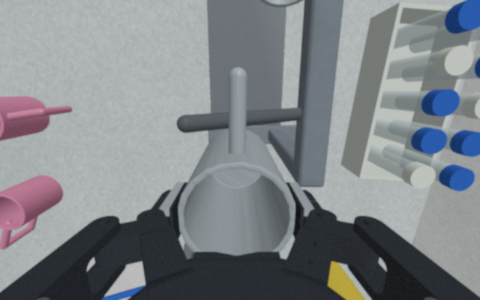

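>>> apply_moves --commands '[{"dx": 0,"dy": 0,"dz": 0,"ax": 0,"ay": 0,"az": 0},{"dx": 0,"dy": 0,"dz": 0,"ax": 0,"ay": 0,"az": 0},{"dx": 0,"dy": 0,"dz": 0,"ax": 0,"ay": 0,"az": 0},{"dx": 0,"dy": 0,"dz": 0,"ax": 0,"ay": 0,"az": 0},{"dx": 0,"dy": 0,"dz": 0,"ax": 0,"ay": 0,"az": 0},{"dx": 0,"dy": 0,"dz": 0,"ax": 0,"ay": 0,"az": 0}]' --gripper 0.85

```text
t: 51.3
ee_pos: [0.6319, -0.1196, 0.2165]
tool_rot: [0.0, 0.682, 0.731, 0.0]
wrist_force: [0.1, 0.2, 0.0]
width: 0.0723
grasp_force: 0.0
```

>>> apply_moves --commands '[{"dx": 0,"dy": 0,"dz": 0,"ax": 0,"ay": 0,"az": 0},{"dx": 0,"dy": 0,"dz": -0.3,"ax": 0,"ay": 0,"az": 0},{"dx": 0,"dy": 0,"dz": -0.4,"ax": 0,"ay": 0,"az": 0},{"dx": 0,"dy": 0,"dz": -0.6,"ax": 0,"ay": 0,"az": 0},{"dx": 0,"dy": -0.3,"dz": -0.6,"ax": 0,"ay": 0,"az": 0},{"dx": 0,"dy": -0.8,"dz": -0.3,"ax": 0,"ay": 0,"az": 0},{"dx": 0,"dy": -0.8,"dz": 0,"ax": 0,"ay": 0,"az": 0},{"dx": 0,"dy": -0.5,"dz": 0,"ax": 0,"ay": 0,"az": 0}]' --gripper 1

```text
t: 52.3
ee_pos: [0.4864, -0.13, 0.349]
tool_rot: [0.001, 0.682, 0.731, -0.0]
wrist_force: [0.9, -0.1, 0.1]
width: 0.0852
grasp_force: 0.0
```

>>> apply_moves --commands '[{"dx": 0,"dy": -0.8,"dz": 0,"ax": 0,"ay": 0,"az": 0},{"dx": 0,"dy": -0.5,"dz": 0,"ax": 0,"ay": 0,"az": 0},{"dx": 0,"dy": 0,"dz": 0,"ax": 0,"ay": 0,"az": 0},{"dx": 0,"dy": 0,"dz": 0,"ax": 0,"ay": 0,"az": 0},{"dx": 0,"dy": 0,"dz": 0,"ax": 0,"ay": 0,"az": 0},{"dx": 0,"dy": 0,"dz": 0,"ax": 0,"ay": 0,"az": 0},{"dx": 0,"dy": 0,"dz": 0,"ax": 0,"ay": 0,"az": 0},{"dx": 0,"dy": 0,"dz": 0,"ax": 0,"ay": 0,"az": 0}]'

```text
t: 53.3
ee_pos: [0.4105, -0.1351, 0.3484]
tool_rot: [0.0, 0.682, 0.731, 0.0]
wrist_force: [0.3, 0.4, 0.4]
width: 0.0856
grasp_force: 0.0
```

```bash
python3 -W ignore -c "
from h import *
c=cam('top');im,d=eyes.grab_frame('top'); P=cloud('top',d,None,c); a=cv2.resize(im[80:230,200:500],(400,200))
im,d=eyes.grab_frame('side'); s=cv2.resize(im[80:280,180:480],(400,267))
save('c11',np.vstack([a,s]))
q=P[(abs(P[:,0]-.59)<.04)&(abs(P[:,1]+.344)<.04)&(P[:,2]>.215)&(P[:,2]<.235)]; print('brush top',np.round(q.mean(0),4))
from plant import masks_of
for n in ['mug_tall_mid','mug_middle_mid','mug_short_mid']:
    for m in masks_of('side',n)[:4]:
        p=cloud('side',d,m['mask']); print(n,round(m['score'],2),np.round(np.median(p,0),3),np.round(np.percentile(p[:,2],[2,98]),3))
"
```

```text
brush top [ 0.5934 -0.3429  0.2194]
mug_tall_mid 0.72 [ 0.639 -0.038  0.151] [0.009 0.206]
mug_middle_mid 0.76 [0.637 0.238 0.142] [0.103 0.198]
mug_short_mid 0.86 [0.651 0.093 0.142] [0.09  0.199]
mug_short_mid 0.79 [0.259 0.345 0.044] [0.001 0.076]
mug_short_mid 0.67 [ 0.304 -0.226  0.051] [0.004 0.077]
```

View pics/c11.png

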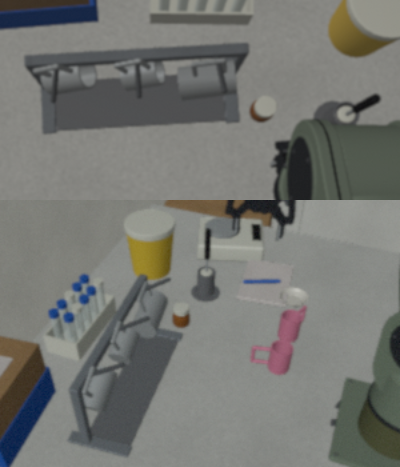

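```bash
cat > fit.py <<'E'
from h import *
def run(cams=("top","side")):
    cl=[]
    for n in cams:
        c=cam(n); im,d=eyes.grab_frame(n); cl.append(cloud(n,d,None,c))
    P=np.vstack(cl)
    for i,k in [(0,"middle"),(1,"short"),(2,"tall")]:
        h,ro,hl,yl=MUG[k]; r0=ROOT[i]
        q=P-r0; e=np.array([-.072,.9974,0]); al=q@e
        out=(q[:,0]*.9974+q[:,1]*.072)
        m=(abs(al)<.075)&(out<.03)&(out>-.075)&(q[:,2]<-.015)&(q[:,2]>-.12)
        Q=q[m]; 
        def f(p):
            v=np.array([p[2],1,p[3]]); v/=np.linalg.norm(v); w=Q-np.array([p[0],0,p[1]])
            return np.linalg.norm(w-np.outer(w@v,v),axis=1)-ro
        s=least_squares(f,[-.02,-.05,-.07,0],loss="soft_l1",f_scale=.002)
        x,z,a,b=s.x; v=np.array([a,1,b]);v/=np.linalg.norm(v)
        res=np.median(abs(f(s.x))); inl=Q[abs(f(s.x))<.004]; t=inl@v
        c=np.array([x,0,z]); c=c-v*(c@v)
        # candidate loop: from axis, towards the peg, perpendicular to v
        # bar must pass over peg: bar centre at c + t v + (yl+.023)*u, choose u toward point on peg axis 'above' contact
        best=None
        for sp in np.linspace(0,.09,91):
            b_=sp*PD+.010*np.array([.574*.9974,.574*.072,.819]); w=b_-c; w=w-v*(w@v); e_=abs(np.linalg.norm(w)-(yl+.018+.005))
            if best is None or e_<best[0]: best=(e_,sp,w/np.linalg.norm(w))
        L=c+best[2]*yl; L=L+v*((.0-L@v)); 
        print(k,len(Q),len(inl),"res",round(res,4),"axis pt",np.round(c,4),"v",np.round(v,3),"t",np.round(np.percentile(t,[1,99]),3),"s",round(best[1],3),"err",round(best[0],4),"u",np.round(best[2],2),"loop z in peg",round(float(L@PD),4),"mid height",round(c[2]+.18,3))
if __name__=="__main__": run()
E
python3 -W ignore fit.py
```

```text
middle 1345 739 res 0.0035 axis pt [-0.0006 -0.02   -0.0527] v [ 0.156  0.923 -0.352] t [-0.041  0.093] s 0.016 err 0.0001 u [-0.08  0.37  0.93] loop z in peg -0.0002 mid height 0.127
short 903 752 res 0.0018 axis pt [-0.0038 -0.0235 -0.0517] v [-0.106  0.908 -0.405] t [-0.025  0.049] s 0.012 err 0.0001 u [-0.01  0.41  0.91] loop z in peg -0.0009 mid height 0.128
tall 1532 1298 res 0.0015 axis pt [-0.0271 -0.0107 -0.0517] v [-0.101  0.984 -0.15 ] t [-0.042  0.077] s 0.022 err 0.0002 u [0.19 0.17 0.97] loop z in peg 0.0129 mid height 0.128
```

```bash
python3 -W ignore -c "
from h import *
import fit; fit.run()
print(manip.hand_in())"
```

```text
middle 1349 918 res 0.0025 axis pt [-0.0019 -0.0284 -0.0498] v [-0.114  0.865 -0.488] t [-0.03   0.084] s 0.016 err 0.0 u [-0.09  0.48  0.87] loop z in peg 0.0016 mid height 0.13
short 901 752 res 0.0019 axis pt [-0.0039 -0.0236 -0.0517] v [-0.1    0.908 -0.407] t [-0.025  0.049] s 0.012 err 0.0 u [-0.01  0.41  0.91] loop z in peg -0.0009 mid height 0.128
tall 1521 1294 res 0.0014 axis pt [-0.0271 -0.0105 -0.052 ] v [-0.102  0.984 -0.146] t [-0.042  0.077] s 0.021 err 0.0 u [0.21 0.16 0.96] loop z in peg 0.0122 mid height 0.128
the job is handed in; nothing more can be done
None
```

I scrubbed all three mugs (tall, middle, short), stood the brush back in its pot and hung each mug on its own peg, then handed the job in at about 54 s of robot time; no verdict came back, and the short and middle mugs sit close to the limit at the peg root (their handle openings measured about −1 mm and 0 to +2 mm along the peg, where −5 mm is allowed).

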